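# Turn the lapped engine covers onto the rack and clear the lapping plate

## Robot

A 7-joint arm with a two-finger parallel gripper is mounted at the origin on the work surface. World frame = base frame: x ahead of the robot, y to its left, z up, the work surface at z = 0. Lengths are in m, angles in rad, forces in N, time in s.
With the tool pointing down it reaches from about 0.4 to 0.875 m from the base axis. Payload 6.5 kg.
Tool frame: the origin (TCP) lies midway between the tips of the shut fingers; the grasp point (between the pads) lies 19 mm behind it (grasp_offset is the distance from the TCP to the grasp point, in m); z points along the fingers, y is the direction in which the jaws open and shut (so a half turn about z gives the same grasp; the last joint's range is limited). The gripper opens to 85 mm and grips with 20 to 120 N. Pads are 22 mm wide; open, the fingers measure 114 mm over their backs; the gripper's body (76 mm by 85 mm) begins 54 mm behind the grasp point. The pads swing forward as they close: fully open they stand 13 mm farther back than shut.
Start: joints at [-1.302, 0.536, -0.004, 1.538, 0.003, 1.067, -0.071], TCP at [0.214, 0.614, 0.231] pointing down, gripper open.
Joint ranges: [-2.7, 2.7], [-0.37, 2.16], [-1.27, 1.26], [0.24, 2.4], [-1.31, 4.45], [0.19, 1.91], [-2.76, 2.76]. Speed limits (rad/s): [2.39, 2.39, 3.14, 3.14, 3.14, 3.14, 3.14].

## Interface

Orientations are given as a unit quaternion [x, y, z, w].
In Python, from station import * gives the robot as it stands.
- The arm moves only by the tool step_arm, never from a script. Its argument "motion" is a list of rows, each a list of 3 entries, a list of its own where there are three numbers: the closure in counts, from 0 (fully open) to 255 (shut), then the shift along the tool's x, y, z in cm, then the turn about the tool's z in degrees. A call has 1 to 20 rows; each row shifts and turns the commanded pose from where the row before left it, along the tool's axes as they then stand; what a row does not reach is not made up. A row lasts 1/8 s, in which the tool goes at most 62.5 mm and 10.7 degrees, less where a joint would pass 70% of its speed; a pose out of reach is approached as far as the arm can. A call with a gripper value outside its range is refused whole. The fingers move at their own pace and stop on an object; the grip force is fixed at half the most. Time passes only in rows, so rows that do not move let the fingers close. It gives the time, the measured TCP pose, the force and the opening at its end, in the units of the state.
- sense(): the state, without advancing time (a new reading comes with each control period).
- camera(name): name is "side" or "top"; returns the picture (480x640x3 uint8, red, green, blue); there is no depth.
- camera_info(name): a dict with "intrinsics" (3x3 intrinsics, pixels), "position" and "rotation" of the camera in the world. Camera axes: x right, y up, looking along -z (the intrinsics and any distortion apply to the point x, -y, -z); pixel columns grow to the right and rows downward; lengths in m; the calibration is good to about 2 mm. A picture is of the moment at which its call begins. camera_info takes no time and is no camera call.
- job_done(): hands the job in, once; it reports no verdict.
The state is a dict: "time": time; "qpos": joint angles; "dq": joint speeds; "tau": joint torques, N m; "tcp_pos": TCP position; "ee_rot": TCP orientation; "contact_force": force on the tool from outside, world axes, zero at the start; "torque": the same for the moment, N m; "opening": finger opening in m.
Only numpy, scipy, OpenCV 4.12 (cv2) and the standard library are available. Lean on these libraries where they do the work, as an engineer would, in place of code of your own. Each camera call takes 0.05 s, during which the arm holds its last target.

## Task

Lapping is finished. Put the hand weight and the bench stone away in the tool chest's drawer and leave it fully shut. Turn each red engine cover over (slide it out over the edge of the granite plate that faces away from the chest, to get under it) and lean it on the sloped rack on top of the chest with its lower end resting on the ledge and its bright lapped face up, the covers side by side without overlapping; do not let a cover fall to the bench, and do not disturb the other things on the bench, plate and chest.

Things in the scene. Friction and masses are not known exactly. Their poses are not given: they have to be found in the camera images.
- lap_plate: Granite surface plate standing on the bench (fixed), 240 (its x) x 330 (its y) mm, top face 72 mm above the bench, covered by a brown lapping sheet. Its free edge, the long one facing away from the chest (to the robot's right), is at its x = -120; its x axis points level from that edge across the plate (roughly to the robot's left). Origin at the bench below its centre.
- plate_edge (a point): Middle of the granite plate's free edge (the long top edge facing away from the chest, with clear bench beside it, running along the plate's y); same axes as the plate.
- cover_a_mid (a point): Centre of engine cover A (None if absent): a flat aluminium plate 120 (its x) x 94 (its y) x 6 (its z) mm, about 0.18 kg. Its +z side is painted red; its -z side is the bright lapped gasket face. It starts lying on the granite plate red face up, +x roughly along the plate's x. The hand weight stands on this one.
- cover_b_mid (a point): Centre of engine cover B (None if absent): a flat aluminium plate 120 (its x) x 94 (its y) x 6 (its z) mm, about 0.18 kg. Its +z side is painted red; its -z side is the bright lapped gasket face. It starts lying on the granite plate red face up, +x roughly along the plate's x.
- cover_c_mid (a point): Centre of engine cover C (None if absent): a flat aluminium plate 120 (its x) x 94 (its y) x 6 (its z) mm, about 0.18 kg. Its +z side is painted red; its -z side is the bright lapped gasket face. It starts lying on the granite plate red face up, +x roughly along the plate's x.
- weight_mid (a point): Lapping hand weight, steel, about 0.6 kg: disc 60 across and 26 tall, a neck, then a knob 28 across to hold it by, 64 tall in all. This point is on its axis half-way up (32 above its underside); z points up along the knob, whose middle is 20 above this point. It starts standing on cover A.
- stone_mid (a point): Centre of the two-tone (grey over orange) bench stone, a block 90 (its x) x 30 (its y) x 25 (its z) mm, about 0.18 kg. It starts lying on the granite plate's side nearest the chest.
- chest_drawer0 (a joint): How far the tool chest's only drawer is open, in m: 0 fully shut, up to 0.135 at its stop; it starts shut or a little ajar. It slides towards the bench's middle (towards the plate), against about 3 to 4 N and stays where it is left.
- chest_drawer0_handle (a point): Middle of the drawer's handle: a level steel bar 11 across and 120 long, running along y, 35 in front of the drawer's front panel and 38 below the chest's top (102 above the bench). It moves with the drawer; x points into the chest, so the drawer opens along -x.
- drawer_floor (a point): Centre of the drawer's inner floor (42 above the bench), 184 behind the handle bar; moves with the drawer, axes as the chest's. Inside 255 (x) x 293 (y), walls 76 high, headroom inside the chest 86. With the drawer open by d, the front d of it is clear of the chest, measured from 134 in front of this point; the first 6 of that is wall.
- chest: Blue steel bench tool chest (fixed) to the robot's left, 300 (its x) x 335 (its y) x 120 mm tall on 20 mm feet (top 140 above the bench), origin under its centre at the top of the feet. Its drawer front (its -x side) faces the bench's middle; its x axis points level from there into the chest (roughly to the robot's left).
- rack_ledge (a point): Middle of the inner corner between the sloped panel and the ledge of the steel rack on the chest, 20 above the chest's top; axes as the chest's. Panel 80 long, 320 wide (y), going down 45 degrees away from the drawer side (+x -z), posts under its two ends only; ledge 13 high at its low end. A cover on the ledge sticks out 40 past the panel's top, its centre 40 behind (-x) and 45 above this point.
- feeler_set: Folded feeler gauge set, a dark steel case 90 x 22 x 12, lying on the granite plate's side nearest the chest. Leave alone.
- bolt_jar: Clear jar of bolts with a black lid, 52 across, 62 tall, on top of the chest beside the rack's low side, origin at its foot. Leave alone.
- camshaft: Camshaft lying on the bench at the robot's right, beyond the granite plate, 190 long, 38 across. Leave alone.
- starter: Black starter motor, about 140 long, 72 tall, lying at the far side of the bench's middle. Leave alone.
- socket: Steel socket standing on the chest, 34 across, 45 tall, origin at its foot. Leave alone.
Mind the look-alikes: they are no part of the job. Leave any green or white look-alike of the part that bears cover_c_mid alone.

How it is judged:
On the way:
1. the drawer has been pulled open by more than 90 mm (value of joint chest_drawer0 above 0.09 m), for 0.2 s.
At the end, for the whole second after the job is handed in: Weight and stone at rest inside the drawer, shut to within 10 mm; each cover at rest on the rack, lapped face up at 45 degrees (within 11), centre within 15 mm in x and z of its seat on panel and ledge, at most 135 mm from the rack's middle, centres 88 mm apart or more (value of joint chest_drawer0 below 0.01 m and x of weight_mid in the frame of drawer_floor between -0.135 and 0.135 m and y of weight_mid in the frame of drawer_floor between -0.155 and 0.155 m and z of weight_mid in the frame of drawer_floor between -0.005 and 0.055 m and linear speed of each of weight, stone, cover_a, cover_b, cover_c below 0.02 m/s and x of stone_mid in the frame of drawer_floor between -0.135 and 0.135 m and y of stone_mid in the frame of drawer_floor between -0.155 and 0.155 m and z of stone_mid in the frame of drawer_floor between -0.005 and 0.04 m and x of cover_a_mid in the frame of rack_ledge between -0.055 and -0.025 m and z of cover_a_mid in the frame of rack_ledge between 0.03 and 0.06 m and y of cover_a_mid in the frame of rack_ledge between -0.135 and 0.135 m and angle between cover_a_mid's own z axis and vertical between 2.16 and 2.56 rad and x of cover_b_mid in the frame of rack_ledge between -0.055 and -0.025 m and z of cover_b_mid in the frame of rack_ledge between 0.03 and 0.06 m and y of cover_b_mid in the frame of rack_ledge between -0.135 and 0.135 m and angle between cover_b_mid's own z axis and vertical between 2.16 and 2.56 rad and x of cover_c_mid in the frame of rack_ledge between -0.055 and -0.025 m and z of cover_c_mid in the frame of rack_ledge between 0.03 and 0.06 m and y of cover_c_mid in the frame of rack_ledge between -0.135 and 0.135 m and angle between cover_c_mid's own z axis and vertical between 2.16 and 2.56 rad and distance between each of cover_b_mid, cover_c_mid and cover_a_mid above 0.088 m and distance between cover_c_mid and cover_b_mid above 0.088 m); the robot touches nothing.
It fails at once if a cover fell off the plate or rack to the bench (height (world z) of any of cover_a_mid, cover_b_mid, cover_c_mid below 0.04 m).
It fails at once if a bystander was moved more than 30 mm (distance of any of feeler_set, bolt_jar, camshaft, starter, socket from where it was at the start of the episode above 0.03 m).
Of cover_b, cover_c only 1 to 2 are there at a start; the rules pass over those that are not, and their reading is None.
At some moment in a run one of weight may be knocked a few centimetres aside while the robot is not near it.
It also fails if it takes over 210 s, if anything falls off the work surface, if the arm or the gripper's body presses on something with over 40 N, if the wrist force passes 120 N, or if a joint passes its speed limit or range.

## Working session

There is one attempt and no reset: what is moved stays moved. The work goes in short steps, Python scripts to look and compute and a tool call to move; the robot and the scene stay as the last step left them, time stands still between calls to the robot, and variables do not carry over. Pictures are saved under pics/ and viewed, and the job is handed in when it is done.

Besides the shell and the picture viewer there is one more tool, called after "Emit:" in YAML: its name, and indented under it one key for each argument. step_arm: Moves the arm, as the interface text tells. Its arguments: {"type":"object","properties":{"motion":{"type":"array"}},"required":["motion"]}

```bash
mkdir -p pics; ls
python3 - <<'E'
from station import *
import cv2,numpy as np
for n in("side","top"):
    cv2.imwrite(f"pics/{n}0.png",camera(n)[:,:,::-1]); i=camera_info(n); print(n,i)
print(sense())
E
```

```text
pics
side {'intrinsics': array([[592.67008267,   0.        , 316.07559828],
       [  0.        , 592.67008267, 236.14280323],
       [  0.        ,   0.        ,   1.        ]]), 'position': array([ 0.33481677, -1.10477359,  0.92963731]), 'rotation': array([ 0.437817  , -0.03731146, -0.08290818,  0.89445535])}
top {'intrinsics': array([[609.91355155,   0.        , 310.62590832],
       [  0.        , 609.91355155, 245.55060482],
       [  0.        ,   0.        ,   1.        ]]), 'position': array([ 0.44532848, -0.0601242 ,  1.52140738]), 'rotation': array([ 0.02892996, -0.01331306, -0.70279508,  0.71067918])}
{'time': 0.1, 'qpos': array([-1.30220418,  0.53710698, -0.00445173,  1.53876777,  0.00261227,
        1.06730596, -0.07122898]), 'dq': array([-2.23678432e-04, -2.13148977e-03,  1.37403879e-04, -3.50673638e-03,
       -4.66400839e-04,  6.39568709e-04,  9.07089484e-05]), 'tau': array([ 2.72420060e-03, -5.84568965e+01,  1.05140962e+00, -2.59774500e+01,
        1.25024765e-02,  4.62677519e-03, -1.74284412e-05]), 'tcp_pos': array([0.2133941 , 0.61336897, 0.23049239]), 'ee_rot': array([ 1.66585790e-01,  9.86026647e-01, -7.87879887e-04, -7.17757958e-05]), 'contact_force': array([-0.35607793,  0.60659328,  0.18399038]), 'torque': array([ 0.02266564, -0.00874625,  0.02474832]), 'opening': 0.08520650358303503}
```

View pics/side0.png

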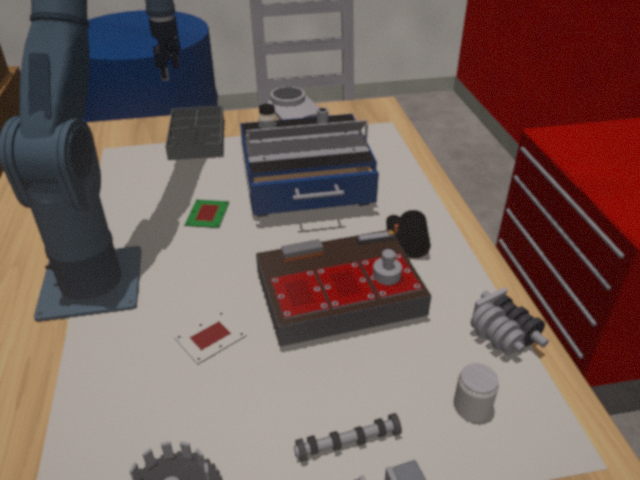

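View pics/top0.png

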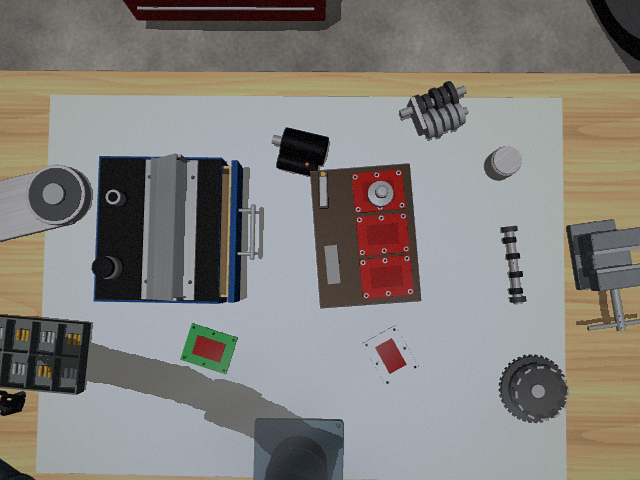

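```bash
cat > h.py <<'E'
import numpy as np,cv2
from scipy.spatial.transform import Rotation as R
from station import *
def ray(n,u,v):
    i=camera_info(n);K=i['intrinsics'];d=np.array([(u-K[0,2])/K[0,0],-(v-K[1,2])/K[1,1],-1.])
    return np.array(i['position']),R.from_quat(i['rotation']).as_matrix()@d
def onz(n,u,v,z):
    p,d=ray(n,u,v);return p+d*(z-p[2])/d[2]
def pix(n,P):
    i=camera_info(n);K=i['intrinsics'];c=R.from_quat(i['rotation']).as_matrix().T@(np.array(P)-i['position'])
    return K[0,0]*c[0]/-c[2]+K[0,2],K[1,1]*c[1]/c[2]+K[1,2]
def tri(a,b):
    (p,d),(q,e)=ray(*a),ray(*b)
    A=np.stack([d,-e],1);s=np.linalg.lstsq(A,q-p,rcond=None)[0]
    return (p+d*s[0]+q+e*s[1])/2,np.linalg.norm(p+d*s[0]-q-e*s[1])
def shot(n,name,box=None,s=1):
    im=camera(n)[:,:,::-1].copy()
    cv2.imwrite('pics/raw_'+name+'.png',im)
    if box: x0,y0,x1,y1=box; im=im[y0:y1,x0:x1]
    im=cv2.resize(im,None,fx=s,fy=s,interpolation=cv2.INTER_CUBIC)
    cv2.imwrite('pics/'+name+'.png',im); return im
def quad(m):
    c=max(cv2.findContours(m,cv2.RETR_EXTERNAL,cv2.CHAIN_APPROX_NONE)[0],key=cv2.contourArea)
    return cv2.minAreaRect(c)
E
python3 - <<'E'
from h import *
im=cv2.imread('pics/top0.png')
cv2.imwrite('pics/t1.png',cv2.resize(im[150:320,300:430],None,fx=4.5,fy=3.5*4.5/3.5)[:600*2])
c=cv2.resize(im[155:310,305:430],None,fx=3.8,fy=3.8);cv2.imwrite('pics/t1.png',c)
c=cv2.resize(im[145:310,85:275],None,fx=3.6,fy=3.6);cv2.imwrite('pics/t2.png',c)
E
```

```text
(no output)
```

View pics/t1.png

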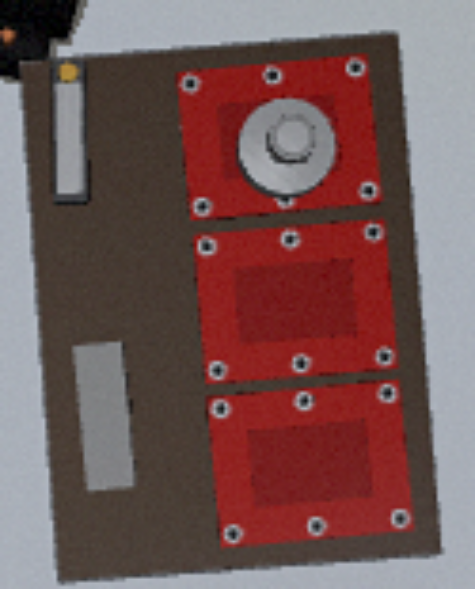

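View pics/t2.png

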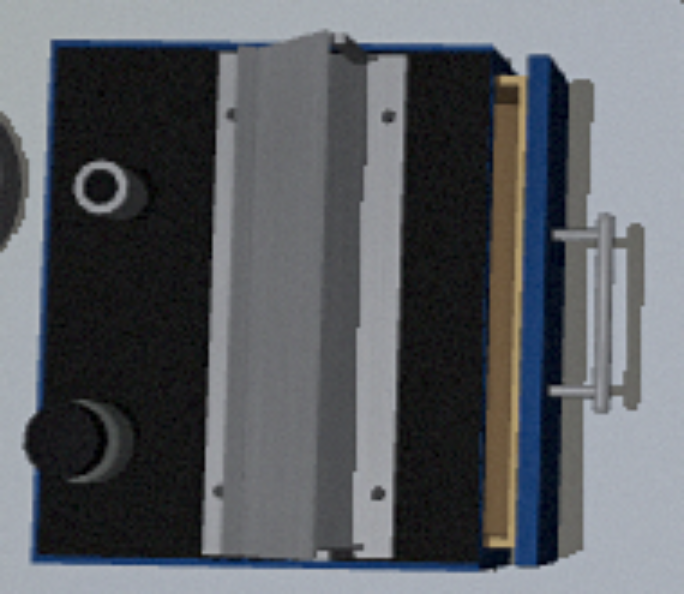

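Run:
```python
from h import *
np.set_printoptions(precision=4,suppress=True)
f=lambda x,y:(305+x/3.8,155+y/3.8)
g=lambda x,y:(85+x/3.6,145+y/3.6)
pc=[onz('top',*f(*q),.072)[:2] for q in[(22,60),(397,33),(441,552),(58,582)]]
pc=np.array(pc);print('plate',pc, pc.mean(0)); print([np.linalg.norm(pc[i]-pc[(i+1)%4]) for i in range(4)])
d=(pc[0]-pc[1])+(pc[3]-pc[2]); print('plate x axis yaw',np.degrees(np.arctan2(d[1],d[0])))
d=(pc[0]-pc[3])+(pc[1]-pc[2]); print('plate -y dir yaw',np.degrees(np.arctan2(d[1],d[0])))
im=cv2.imread('pics/top0.png').astype(int);B,G,Rr=im[...,0],im[...,1],im[...,2]
m=((Rr>90)&(G<70)&(B<70)).astype(np.uint8);m[:,:320]=0;m[:150]=0;m[310:]=0
m=cv2.morphologyEx(m,cv2.MORPH_CLOSE,np.ones((3,3)))
cs=[c for c in cv2.findContours(m,0,cv2.CHAIN_APPROX_NONE)[0] if cv2.contourArea(c)>800]
for c in cs:
    P=np.array([onz('top',u,v,.078)[:2] for u,v in c[:,0]]).astype(np.float32)*1000
    print('cover',cv2.minAreaRect(P))
print('stone', [onz('top',*f(*q),.097)[:2] for q in[(72,345),(122,341),(134,487),(87,492)]])
print('feeler', [onz('top',*f(*q),.084)[:2] for q in[(52,62),(86,60),(88,200),(56,200)]])
print('knob',onz('top',*f(292,138),.078+.064), 'disc',onz('top',*f(287,146),.078+.026))
c=np.array([onz('top',*g(*q),.14)[:2] for q in[(52,41),(492,45),(482,568),(33,561)]]);print('chest',c,c.mean(0),[np.linalg.norm(c[i]-c[(i+1)%4]) for i in range(4)])
d=(c[0]-c[1])+(c[3]-c[2]); print('chest x yaw',np.degrees(np.arctan2(d[1],d[0])))
h=[onz('top',*g(*q),.1075)[:2] for q in[(604,214),(602,411)]];print('handle',h)
print('socket',onz('top',*g(100,187),.185),'jar',onz('top',*g(65,441),.202))
print('camshaft',onz('top',510,265,.02))
print('rack front top edge z?',[onz('top',*g(*q),.14+.02+.057)[:2] for q in[(325,32),(316,558)]])
print('rack low',[onz('top',*g(*q),.16+.009)[:2] for q in[(240,45),(222,556)]])
```

```text
plate [[ 0.7115 -0.0259]
 [ 0.7305 -0.2618]
 [ 0.4053 -0.2897]
 [ 0.3837 -0.0521]] [ 0.5578 -0.1574]
[np.float64(0.23666783369008743), np.float64(0.3264133378290885), np.float64(0.23851925541010963), np.float64(0.32884409841873613)]
plate x axis yaw 94.89723962710319
plate -y dir yaw 4.745412898317035
cover ((510.4189147949219, -201.8583984375), (196.79623413085938, 121.32369995117188), 5.578338623046875)
cover ((664.2236328125, -186.32266235351562), (94.68912506103516, 121.00244903564453), 6.105383396148682)
stone [array([ 0.5301, -0.0593]), array([ 0.5329, -0.09  ]), array([ 0.4434, -0.0982]), array([ 0.44  , -0.0695])]
feeler [array([ 0.7082, -0.0449]), array([ 0.7096, -0.0662]), array([ 0.6216, -0.0683]), array([ 0.6214, -0.0484])]
knob [ 0.6529 -0.1896  0.142 ] disc [ 0.6536 -0.1901  0.104 ]
chest [[0.7288 0.4606]
 [0.7282 0.1776]
 [0.3958 0.1771]
 [0.3967 0.4619]] [0.5624 0.3193] [np.float64(0.28300771725430657), np.float64(0.3324091134994118), np.float64(0.284777697628049), np.float64(0.3320926821308302)]
chest x yaw 89.86348071198934
handle [array([0.6246, 0.108 ]), array([0.4966, 0.107 ])]
socket [0.6287 0.4108 0.185 ] jar [0.4714 0.4213 0.202 ]
camshaft [ 0.4925 -0.5145  0.02  ]
rack front top edge z? [array([0.7197, 0.2657]), array([0.4033, 0.2631])]
rack low [array([0.7211, 0.331 ]), array([0.4022, 0.3334])]
```

Run:
```python
from h import *
im=cv2.imread('pics/side0.png')
cv2.imwrite('pics/s1.png',cv2.resize(im[90:240,220:400],None,fx=4,fy=4,interpolation=cv2.INTER_CUBIC))
```

```text
(no output)
```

View pics/s1.png

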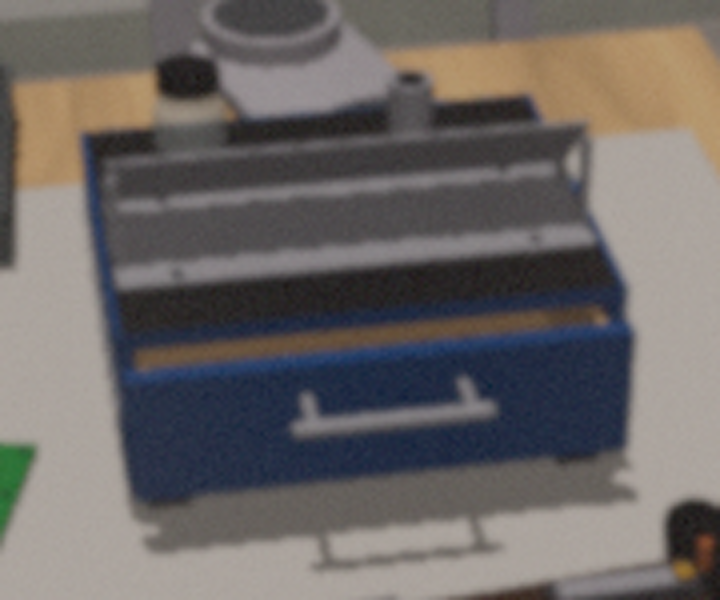

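Emit:
step_arm:
  motion:
    - [0,[0,0,-6],-9.6]
    - [0,[0,0,-6],-9.6]
    - [0,[0,0,0],0]

```text
time: 0.48
tcp_pos: [0.2144, 0.6163, 0.3569]
ee_rot: [-0.001, 1.0, 0.005, 0.001]
contact_force: [-0.9, -0.3, -0.9]
opening: 0.0855
```

```bash
cat >> h.py <<'E'
def rel(*T):
    s=sense();M=R.from_quat(s['ee_rot']).as_matrix();p=np.array(s['tcp_pos'])
    print('t %.1f'%s['time'],'tcp',p.round(4),'yawY %.1f'%np.degrees(np.arctan2(M[1,1],M[0,1])),'open %.4f'%s['opening'],'F',s['contact_force'].round(1))
    for t in T:
        print(t,'cm',(M.T@(np.array(t)-p)*100).round(2)); p=np.array(t)
E
python3 -c "
from h import *
rel((.5606,.1075,.35),(.5606,.1075,.083))"
```

```text
t 0.5 tcp [0.2144 0.6163 0.3569] yawY 90.1 open 0.0855 F [-0.9 -0.3 -0.9]
(0.5606, 0.1075, 0.35) cm [-34.55 -50.92   0.3 ]
(0.5606, 0.1075, 0.083) cm [ 0.07 -0.25 26.7 ]
```

Emit:
step_arm:
  motion:
    - [0,[-3,-4.5,0],0]
    - [165,[-3.2,-4.6,0],0]
    - [165,[-3.2,-4.7,0],0]
    - [165,[-3.2,-4.7,0],0]
    - [165,[-3.2,-4.7,0],0]
    - [165,[-3.2,-4.7,0],0]
    - [165,[-3.2,-4.7,0],0]
    - [165,[-3.2,-4.7,0],0]
    - [165,[-3.2,-4.7,0],0]
    - [165,[-3.1,-4.6,0],0]
    - [165,[-3.1,-4.2,0],0]
    - [165,[0,0,0],0]
    - [165,[0,0,0],0]

```text
time: 2.1
tcp_pos: [0.5611, 0.1065, 0.3503]
ee_rot: [-0.0, 1.0, 0.0, -0.001]
contact_force: [0.8, 1.1, -0.3]
opening: 0.03
```

```bash
python3 -c "
from h import *
rel((.5606,.1075,.14),(.5606,.1075,.083));shot('top','a1',(85,145,430,310),2.3)"
```

```text
t 2.1 tcp [0.5611 0.1065 0.3503] yawY 90.0 open 0.0300 F [ 0.8  1.1 -0.3]
(0.5606, 0.1075, 0.14) cm [ 0.    0.1  21.03]
(0.5606, 0.1075, 0.083) cm [-0.01 -0.    5.7 ]
```

View pics/a1.png

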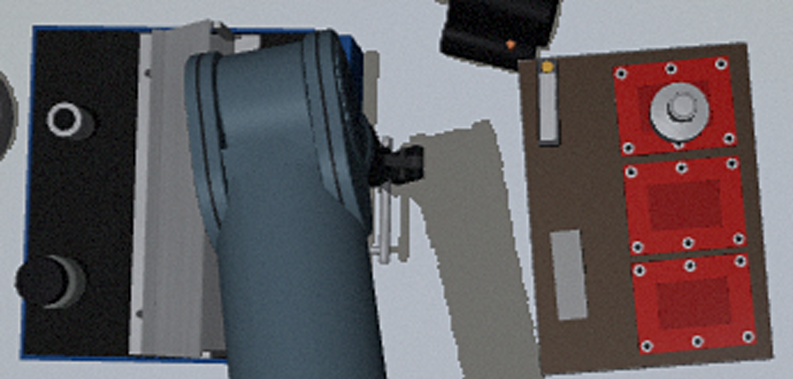

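Emit:
step_arm:
  motion:
    - [165,[0,0,6],0]
    - [165,[0,0.1,6],0]
    - [165,[0,0,6],0]
    - [165,[0,0,3],0]
    - [165,[0,0,2],0]
    - [165,[0,0,2],0]
    - [165,[0,0,1.7],0]
    - [255,[0,0,0],0]
    - [255,[0,0,0],0]
    - [255,[0,0,0],0]

```text
time: 3.4
tcp_pos: [0.5617, 0.1083, 0.0844]
ee_rot: [-0.001, 1.0, 0.001, 0.0]
contact_force: [0.7, 2.7, 0.2]
opening: 0.0088
```

Emit:
step_arm:
  motion:
    - [255,[0,-0.8,0],0]
    - [255,[0,-1.5,0],0]
    - [255,[0,-1.8,0],0]
    - [255,[0,-1.8,0],0]
    - [255,[0,-1.8,0],0]
    - [255,[0,-1.8,0],0]
    - [255,[0,-1.2,0],0]
    - [255,[0,-0.4,0],0]
    - [255,[0,0,0],0]

```text
time: 4.53
tcp_pos: [0.5612, -0.0028, 0.0843]
ee_rot: [-0.001, 1.0, 0.001, -0.001]
contact_force: [-4.5, 7.3, 6.2]
opening: 0.0093
```

Emit:
step_arm:
  motion:
    - [165,[0,0,0],0]
    - [165,[0,0,0],0]
    - [165,[0,0,-3],0]
    - [120,[0,0,-5],0]
    - [100,[0,0,-5],0]
    - [100,[0,0,0],0]

```text
time: 5.28
tcp_pos: [0.5648, -0.005, 0.2183]
ee_rot: [0.0, 1.0, -0.0, 0.004]
contact_force: [-0.8, -1.1, -1.2]
opening: 0.052
```

```bash
python3 -c "
from h import *
rel((.653,-.19,.21),(.653,-.19,.111));shot('top','a2',(85,145,430,310),2.3)"
```

```text
t 5.3 tcp [ 0.5648 -0.005   0.2183] yawY 90.0 open 0.0520 F [-0.8 -1.1 -1.2]
(0.653, -0.19, 0.21) cm [ -8.83 -18.49   0.91]
(0.653, -0.19, 0.111) cm [0.08 0.   9.9 ]
```

View pics/a2.png

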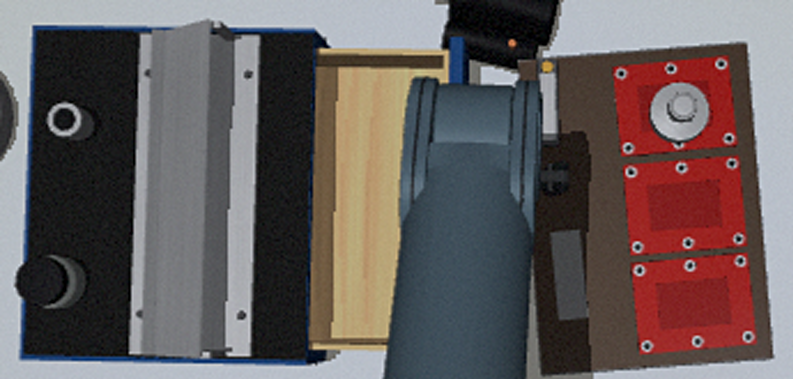

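Emit:
step_arm:
  motion:
    - [100,[-2.2,-4.6,0],0]
    - [100,[-2.2,-4.6,0],0]
    - [100,[-2.2,-4.6,0],0]
    - [100,[-2.2,-4.7,0.9],0]
    - [100,[0,0,0],0]
    - [100,[0,0,0],0]

```text
time: 6.08
tcp_pos: [0.649, -0.1885, 0.2035]
ee_rot: [-0.0, 1.0, 0.0, -0.001]
contact_force: [-0.5, 0.3, -0.4]
opening: 0.0517
```

```bash
python3 -c "
from h import *
rel((.653,-.19,.21),(.653,-.19,.111))"
```

```text
t 6.1 tcp [ 0.649  -0.1885  0.2035] yawY 90.0 open 0.0517 F [-0.5  0.3 -0.4]
(0.653, -0.19, 0.21) cm [-0.4  -0.15 -0.65]
(0.653, -0.19, 0.111) cm [-0.03 -0.01  9.9 ]
```

Emit:
step_arm:
  motion:
    - [100,[-0.4,-0.1,4],0]
    - [100,[0,0,3.5],0]
    - [100,[0,0,1.7],0]
    - [255,[0,0,0],0]
    - [255,[0,0,0],0]
    - [255,[0,0,0],0]
    - [255,[0,0,-3],0]
    - [255,[0,0,-5],0]
    - [255,[0,0,-4],0]
    - [255,[0,0,0],0]

```text
time: 7.32
tcp_pos: [0.656, -0.1911, 0.2374]
ee_rot: [0.0, 1.0, -0.001, 0.004]
contact_force: [1.3, -0.1, -6.1]
opening: 0.026
```

```bash
python3 -c "
from h import *
rel((.49,.112,.23),(.49,.112,.077))"
```

```text
t 7.3 tcp [ 0.656  -0.1911  0.2374] yawY 90.0 open 0.0260 F [ 1.3 -0.1 -6.1]
(0.49, 0.112, 0.23) cm [16.61 30.31  0.55]
(0.49, 0.112, 0.077) cm [ 0.12  0.03 15.3 ]
```

Emit:
step_arm:
  motion:
    - [255,[2,4,0],0]
    - [255,[2.8,5,0],0]
    - [255,[2.8,5,0],0]
    - [255,[2.8,5,0],0]
    - [255,[2.8,5,0],0]
    - [255,[2.2,4,0],0]
    - [255,[1.2,2.3,0],0]
    - [255,[0,0,4],0]
    - [255,[0,0,5],0]
    - [255,[0,0,4],0]
    - [255,[0,0,1.5],0]
    - [255,[0,0,0],0]

```text
time: 8.82
tcp_pos: [0.4869, 0.1126, 0.0875]
ee_rot: [-0.0, 1.0, -0.0, -0.001]
contact_force: [-0.6, 0.1, -5.1]
opening: 0.026
```

Emit:
step_arm:
  motion:
    - [255,[0,0,1],0]
    - [255,[0,0,0],0]
    - [120,[0,0,0],0]
    - [100,[0,0,0],0]
    - [100,[0,0,-4],0]
    - [100,[0,0,-5],0]
    - [100,[0,0,-5],0]
    - [100,[0,0,0],0]

```text
time: 9.82
tcp_pos: [0.4908, 0.1138, 0.2228]
ee_rot: [-0.0, 1.0, 0.002, 0.004]
contact_force: [0.9, 0.4, -0.8]
opening: 0.0518
```

```bash
python3 -c "
from h import *
rel((.4866,-.0793,.21),(.4866,-.0793,.082));shot('top','a3',(85,145,430,310),2.3)"
```

```text
t 9.8 tcp [0.4908 0.1138 0.2228] yawY 90.0 open 0.0518 F [ 0.9  0.4 -0.8]
(0.4866, -0.0793, 0.21) cm [  0.43 -19.31   1.21]
(0.4866, -0.0793, 0.082) cm [ 0.11 -0.04 12.8 ]
```

View pics/a3.png

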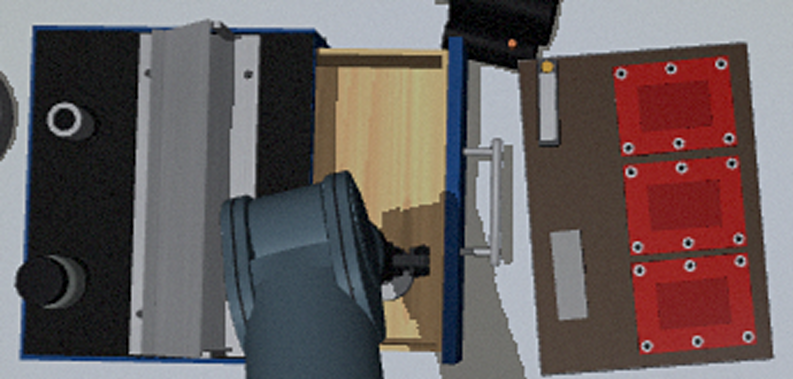

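Emit:
step_arm:
  motion:
    - [100,[0,-4,0],-5.2]
    - [100,[0.1,-5.4,0],0]
    - [100,[0.1,-5.4,1.2],0]
    - [100,[-0.9,-4.5,0],0]
    - [100,[0,0,0],0]
    - [100,[0,0,0],0]

```text
time: 10.62
tcp_pos: [0.508, -0.078, 0.2054]
ee_rot: [-0.046, 0.999, 0.0, -0.001]
contact_force: [-0.0, -0.5, 0.4]
opening: 0.0518
```

```bash
python3 -c "
from h import *
rel((.4866,-.0793,.12),(.4866,-.0793,.078))"
```

```text
t 10.6 tcp [ 0.508  -0.078   0.2054] yawY 95.2 open 0.0518 F [-0.  -0.5  0.4]
(0.4866, -0.0793, 0.12) cm [2.13 0.06 8.54]
(0.4866, -0.0793, 0.078) cm [-0.01 -0.    4.2 ]
```

Emit:
step_arm:
  motion:
    - [100,[1.6,0,4],0]
    - [100,[0.5,0,4],0]
    - [100,[0,0,3],0]
    - [100,[0,0,1.7],0]
    - [255,[0,0,0],0]
    - [255,[0,0,0],0]
    - [255,[0,0,0],0]
    - [255,[0,0,-4],0]
    - [255,[0,0,-6],0]
    - [255,[0,0,0],0]
    - [255,[0,0,0],0]

```text
time: 12.0
tcp_pos: [0.4875, -0.0805, 0.1794]
ee_rot: [-0.046, 0.999, 0.0, 0.0]
contact_force: [-0.8, 0.1, -2.2]
opening: 0.0285
```

```bash
python3 -c "
from h import *
rel((.4717,-.3527,.18),(.4717,-.3527,.009))"
```

```text
t 12.0 tcp [ 0.4875 -0.0805  0.1794] yawY 95.2 open 0.0285 F [-0.8  0.1 -2.2]
(0.4717, -0.3527, 0.18) cm [  4.05 -26.96  -0.07]
(0.4717, -0.3527, 0.009) cm [ 1.00e-02 -0.00e+00  1.71e+01]
```

Emit:
step_arm:
  motion:
    - [255,[0.7,-4,0],0]
    - [255,[0.8,-5.4,0],0]
    - [255,[0.8,-5.4,0],0]
    - [255,[0.8,-5.4,0],0]
    - [255,[0.7,-4.6,0],0]
    - [255,[0.2,-2.2,0],0]
    - [255,[0,0,4],0]
    - [255,[0,0,5],0]
    - [255,[0,0,5],0]
    - [255,[0,0,2.2],0]
    - [255,[0,0,0.8],0]
    - [255,[0,0,0],0]
    - [120,[0,0,0],0]
    - [100,[0,0,0],0]
    - [100,[0,0,-6],0]
    - [100,[0,0,-6],0]
    - [255,[0,0,0],0]

```text
time: 14.12
tcp_pos: [0.4756, -0.3556, 0.1347]
ee_rot: [-0.045, 0.999, -0.003, 0.004]
contact_force: [-0.1, 0.6, -0.5]
opening: 0.0346
```

```bash
python3 -c "
from h import *
rel();shot('top','a4',(300,145,560,340),3)"
```

```text
t 14.1 tcp [ 0.4756 -0.3556  0.1347] yawY 95.2 open 0.0346 F [-0.1  0.6 -0.5]
```

View pics/a4.png

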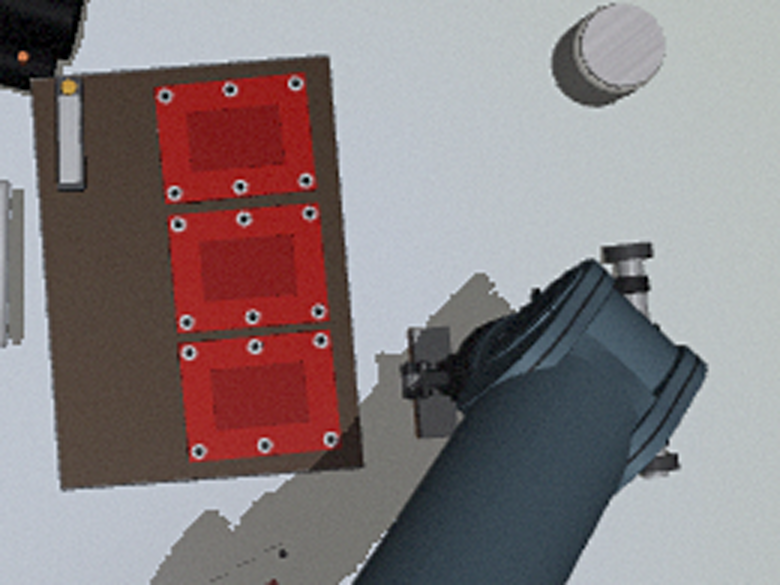

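```bash
python3 -c "
from h import *
rel((.451,-.122,.14),(.451,-.122,.0745))"
```

```text
t 14.2 tcp [ 0.4741 -0.3542  0.132 ] yawY 95.2 open 0.0276 F [-0.2  1.6  0.2]
(0.451, -0.122, 0.14) cm [ 0.18 23.33 -0.87]
(0.451, -0.122, 0.0745) cm [0.03 0.02 6.55]
```

Emit:
step_arm:
  motion:
    - [255,[0,3,-0.9],0]
    - [255,[0,5.2,0],0]
    - [255,[0,5.2,0],0]
    - [255,[0.2,5.2,0],0]
    - [255,[0,4.7,0],0]
    - [255,[0,0,3],0]
    - [255,[0,0,2.6],0]
    - [255,[0,0,0],0]
    - [255,[0,0,0],0]

```text
time: 15.3
tcp_pos: [0.4492, -0.1215, 0.0825]
ee_rot: [-0.045, 0.999, -0.0, -0.0]
contact_force: [1.2, 0.3, 0.3]
opening: -0.0002
```

```bash
python3 -c "
from h import *
rel((.451,-.122,.0745))"
```

```text
t 15.3 tcp [ 0.4492 -0.1215  0.0825] yawY 95.2 open -0.0002 F [1.2 0.3 0.3]
(0.451, -0.122, 0.0745) cm [-0.17 -0.06  0.8 ]
```

Emit:
step_arm:
  motion:
    - [255,[-0.2,0,0.75],0]
    - [255,[0,0,0],0]
    - [255,[0,-0.8,0],0]
    - [255,[0,-0.8,0],0]
    - [255,[0,-0.8,0],0]
    - [255,[0,-0.8,0],0]
    - [255,[0,-0.8,0],0]
    - [255,[0,-0.8,0],0]
    - [255,[0,-0.8,0],0]
    - [255,[0,-0.8,0],0]
    - [255,[0,-0.4,0],0]
    - [255,[0,0,0],0]

```text
time: 16.8
tcp_pos: [0.4574, -0.1898, 0.0747]
ee_rot: [-0.045, 0.999, -0.001, 0.0]
contact_force: [-0.4, -0.4, -0.2]
opening: 0.0002
```

```bash
python3 -c "
from h import *
rel();shot('top','a5',(300,145,560,340),3);shot('side','b5',(240,210,460,360),3.5)"
```

```text
t 16.8 tcp [ 0.4574 -0.1898  0.0747] yawY 95.2 open 0.0002 F [-0.4 -0.4 -0.2]
```

View pics/a5.png

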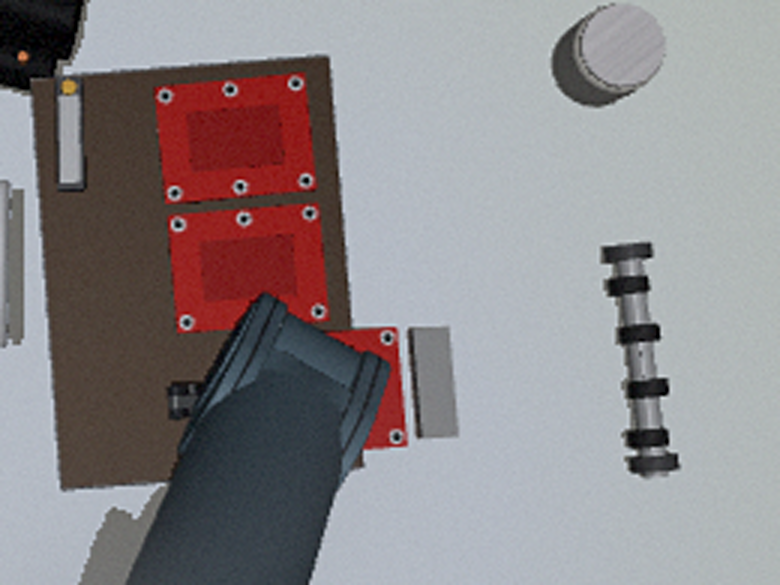

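View pics/b5.png

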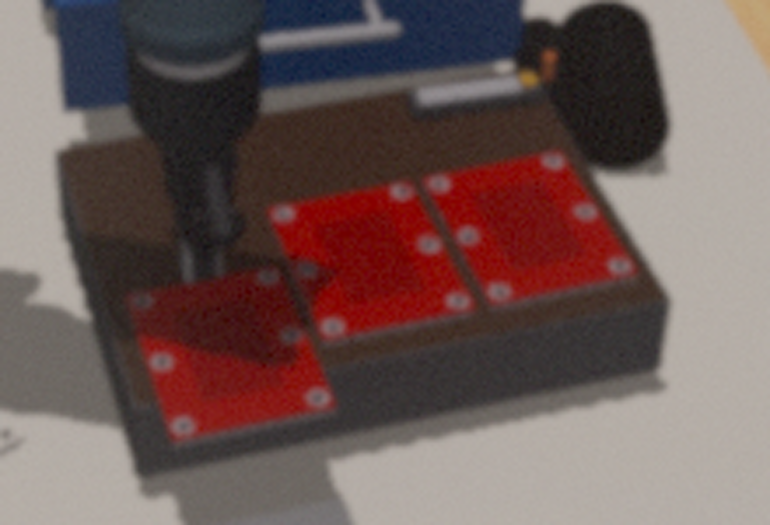

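```bash
cat >> h.py <<'E'
E0=np.array([.5681,-.2772]);eo=np.array([.0854,-.9963]);ee=np.array([.9963,.0854])
def sd(P):
    P=np.array(P)[:2]-E0; return np.round([P@ee*1000,P@eo*1000],1)  # along, outward (mm)
def un(s,d): return (E0+ee*s/1000+eo*d/1000).round(4)
E
python3 - <<'E'
from h import *
f=lambda x,y:(300+x/3,145+y/3)
for q in[(398,328),(407,447)]:print('cov',sd(onz('top',*f(*q),.078)))
for q in[(410,327),(415,438)]:print('stone bot/in',sd(onz('top',*f(*q),.0)),sd(onz('top',*f(*q),.025)))
for q in[(452,326),(458,437)]:print('stone',sd(onz('top',*f(*q),.025)))
print(sd(sense()['tcp_pos']))
for q in[(350,327),(362,467)]:print('edge',sd(onz('top',*f(*q),.072)))
E
```

```text
cov [-57.4  33.9]
cov [-150.9   33. ]
stone bot/in [-54.8  58. ] [-55.6  53.3]
stone bot/in [-146.5   54.2] [-145.8   49.6]
stone [-57.4  87.3]
stone [-147.6   84.3]
[-102.9  -97. ]
edge [-53.6  -2.6]
edge [-164.1   -2.5]
```

Emit:
step_arm:
  motion:
    - [255,[0,-0.7,0],0]
    - [255,[0,-0.7,0],0]
    - [255,[0,-0.6,0],0]
    - [255,[0,-0.2,0],0]
    - [255,[0,-0.1,0],0]
    - [255,[0,0,0],0]
    - [255,[0,0,0],0]

```text
time: 17.77
tcp_pos: [0.4595, -0.2118, 0.0748]
ee_rot: [-0.046, 0.999, -0.0, 0.0]
contact_force: [0.6, 1.0, 0.2]
opening: 0.0
```

```bash
python3 -c "
from h import *
rel();print(sd(sense()['tcp_pos']));shot('side','b6',(240,210,460,360),3.5)"
```

```text
t 17.8 tcp [ 0.4595 -0.2118  0.0748] yawY 95.2 open 0.0000 F [0.6 1.  0.2]
[-102.6  -74.4]
```

View pics/b6.png

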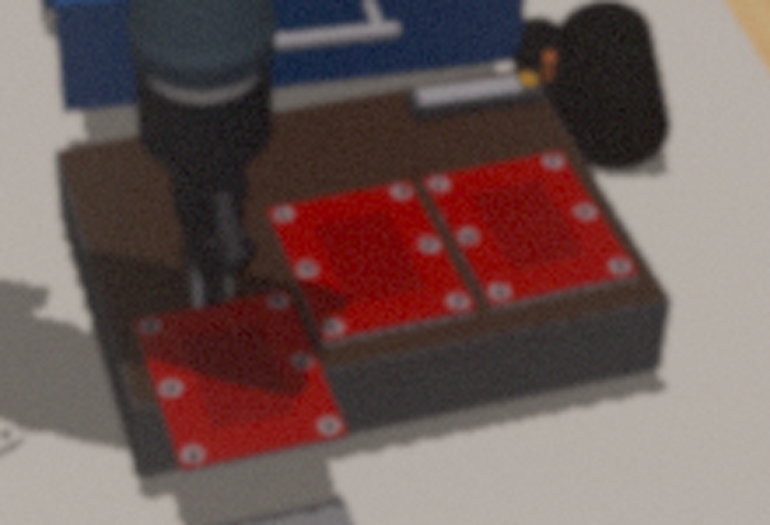

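Emit:
step_arm:
  motion:
    - [255,[0,-0.1,0],0]
    - [255,[0,-0.1,0],0]
    - [255,[0,-0.1,0],0]
    - [255,[0,0,0],0]
    - [255,[0,0,0],0]

```text
time: 18.45
tcp_pos: [0.4599, -0.2148, 0.0748]
ee_rot: [-0.046, 0.999, -0.0, 0.0]
contact_force: [-0.6, 0.3, -0.1]
opening: 0.0001
```

```bash
python3 -c "
from h import *
rel();print(sd(sense()['tcp_pos']));shot('side','b7',(240,210,460,360),3.5)"
```

```text
t 18.4 tcp [ 0.4599 -0.2148  0.0748] yawY 95.2 open 0.0001 F [-0.6  0.3 -0.1]
[-102.5  -71.4]
```

View pics/b7.png

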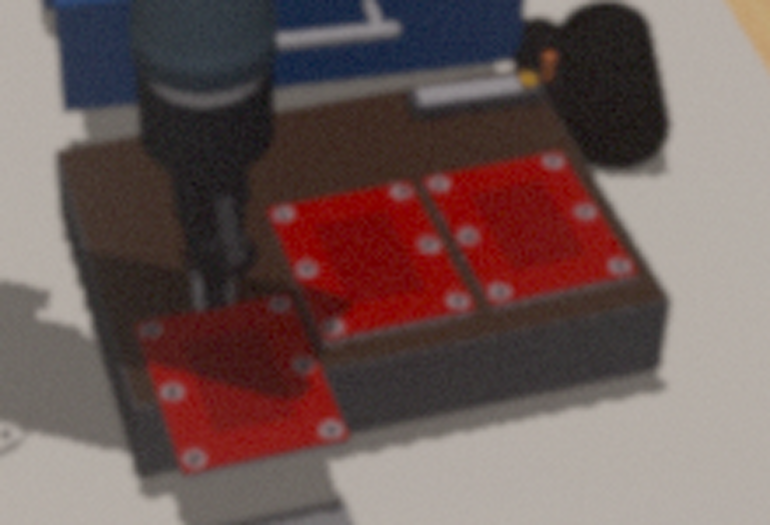

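Emit:
step_arm:
  motion:
    - [255,[0,-0.1,0],0]
    - [255,[0,-0.1,0],0]
    - [255,[0,0,0],0]
    - [255,[0,0,0],0]

```text
time: 19.0
tcp_pos: [0.46, -0.2168, 0.0748]
ee_rot: [-0.045, 0.999, -0.0, 0.0]
contact_force: [-0.2, 0.5, 0.1]
opening: 0.0002
```

```bash
python3 -c "
from h import *
rel();print(sd(sense()['tcp_pos']));shot('side','b8',(240,210,460,360),3.5)"
```

```text
t 19.0 tcp [ 0.46   -0.2168  0.0748] yawY 95.2 open 0.0002 F [-0.2  0.5  0.1]
[-102.5  -69.4]
```

View pics/b8.png

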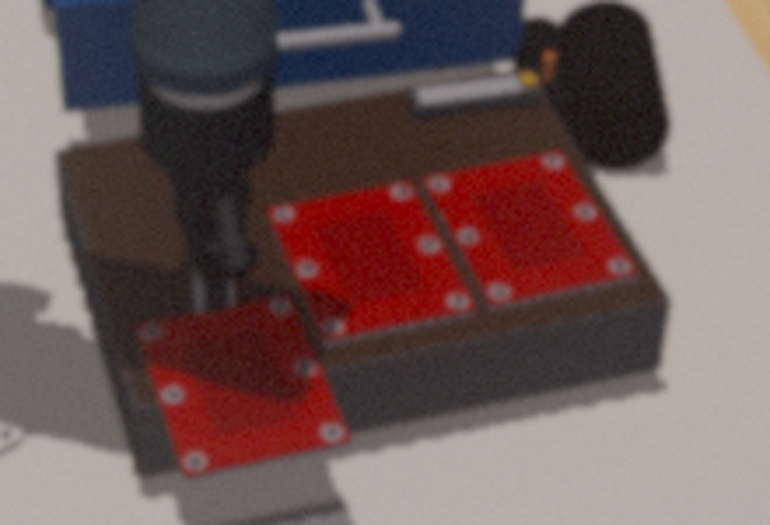

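Run:
```python
from h import *
for q in[(292,345.3),(339.1,335.7)]:print(sd(onz('side',*q,.072)))
# edge ref in side: granite top edge near right corner crop (668,305)
print('edge',sd(onz('side',240+668/3.5,210+303/3.5,.072)))
```

```text
[-150.2   54.1]
[-56.5  54.8]
edge [159.3   2. ]
```

Emit:
step_arm:
  motion:
    - [255,[0,-0.1,0],0]
    - [255,[0,-0.1,0],0]
    - [255,[0,0,0],0]
    - [255,[0,0,0],0]

```text
time: 19.55
tcp_pos: [0.4602, -0.2188, 0.0748]
ee_rot: [-0.046, 0.999, -0.0, 0.0]
contact_force: [0.3, 0.7, 0.1]
opening: 0.0001
```

```bash
python3 -c "
from h import *
rel();print(sd(sense()['tcp_pos']));shot('side','b9',(240,210,460,360),3.5)"
```

```text
t 19.6 tcp [ 0.4602 -0.2188  0.0748] yawY 95.2 open 0.0001 F [0.3 0.7 0.1]
[-102.5  -67.4]
```

View pics/b9.png

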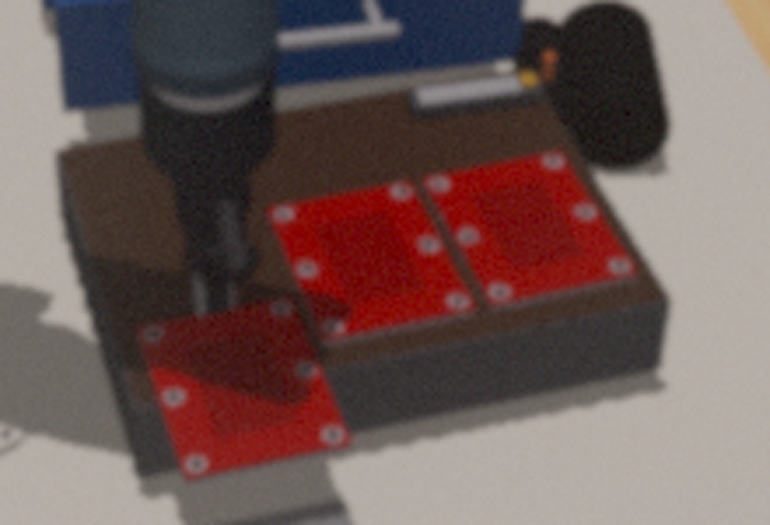

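Emit:
step_arm:
  motion:
    - [255,[0,-0.1,0],0]
    - [255,[0,-0.1,0],0]
    - [255,[0,-0.05,0],0]
    - [255,[0,0,0],0]
    - [255,[0,0,0],0]

```text
time: 20.23
tcp_pos: [0.4604, -0.2213, 0.0748]
ee_rot: [-0.045, 0.999, -0.0, 0.0]
contact_force: [-0.6, 0.3, 0.2]
opening: 0.0003
```

```bash
python3 -c "
from h import *
rel();print(sd(sense()['tcp_pos']));shot('side','b10',(240,210,460,360),3.5)"
```

```text
t 20.2 tcp [ 0.4604 -0.2213  0.0748] yawY 95.2 open 0.0003 F [-0.6  0.3  0.2]
[-102.5  -64.9]
```

View pics/b10.png

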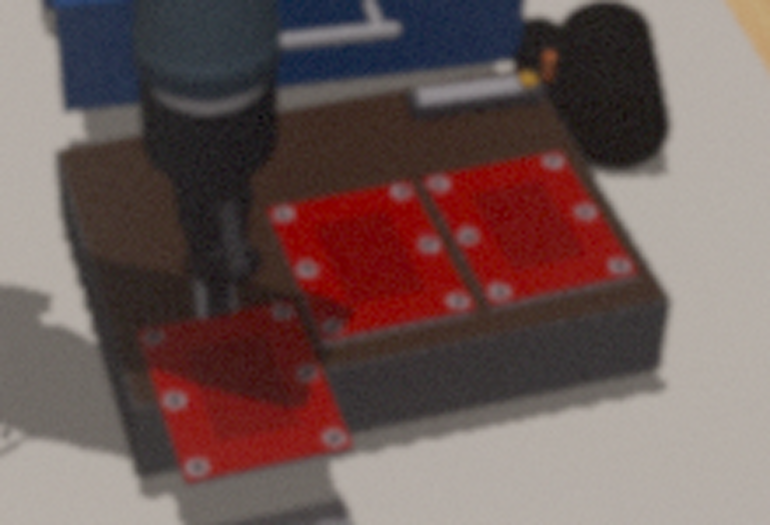

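Emit:
step_arm:
  motion:
    - [255,[0,-0.1,0],0]
    - [255,[0,-0.1,0],0]
    - [255,[0,0,0],0]
    - [255,[0,0,0],0]

```text
time: 20.78
tcp_pos: [0.4606, -0.2233, 0.0748]
ee_rot: [-0.045, 0.999, -0.0, 0.0]
contact_force: [-0.2, 1.3, 0.1]
opening: 0.0
```

```bash
python3 -c "
from h import *
rel();print(sd(sense()['tcp_pos']));shot('side','b11',(240,210,460,360),3.5)"
```

```text
t 20.8 tcp [ 0.4606 -0.2233  0.0748] yawY 95.2 open 0.0000 F [-0.2  1.3  0.1]
[-102.5  -62.8]
```

View pics/b11.png

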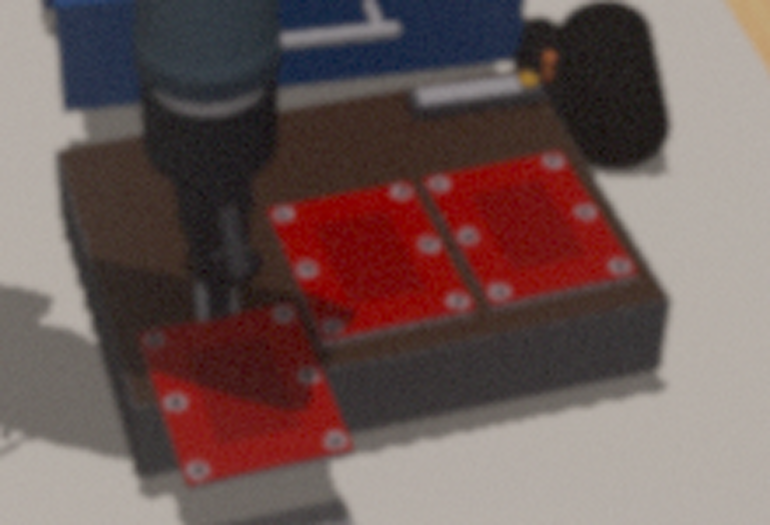

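Emit:
step_arm:
  motion:
    - [255,[0,-0.1,0],0]
    - [255,[0,-0.1,0],0]
    - [255,[0,0,0],0]
    - [255,[0,0,0],0]

```text
time: 21.32
tcp_pos: [0.4608, -0.2253, 0.0748]
ee_rot: [-0.046, 0.999, -0.0, 0.0]
contact_force: [0.1, 1.8, 0.4]
opening: 0.0001
```

```bash
python3 -c "
from h import *
rel();print(sd(sense()['tcp_pos']));shot('side','b12',(240,210,460,360),3.5)"
```

```text
t 21.3 tcp [ 0.4608 -0.2253  0.0748] yawY 95.2 open 0.0001 F [0.1 1.8 0.4]
[-102.5  -60.9]
```

View pics/b12.png

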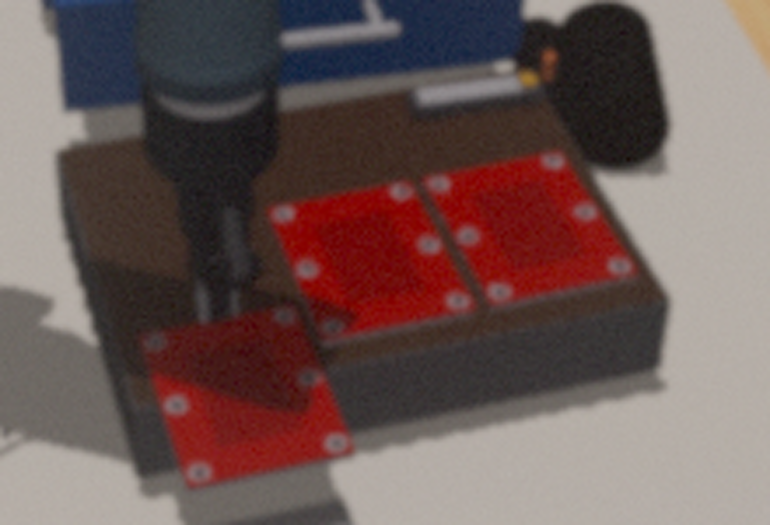

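Emit:
step_arm:
  motion:
    - [255,[0,-0.1,0],0]
    - [255,[0,-0.1,0],0]
    - [255,[0,0,0],0]
    - [255,[0,0,0],0]

```text
time: 21.88
tcp_pos: [0.461, -0.2273, 0.0748]
ee_rot: [-0.046, 0.999, -0.0, 0.0]
contact_force: [-0.6, 1.6, -0.1]
opening: -0.0001
```

```bash
python3 -c "
from h import *
rel();print(sd(sense()['tcp_pos']));shot('side','b13',(240,210,460,360),3.5)"
```

```text
t 21.9 tcp [ 0.461  -0.2273  0.0748] yawY 95.2 open -0.0001 F [-0.6  1.6 -0.1]
[-102.5  -58.9]
```

View pics/b13.png

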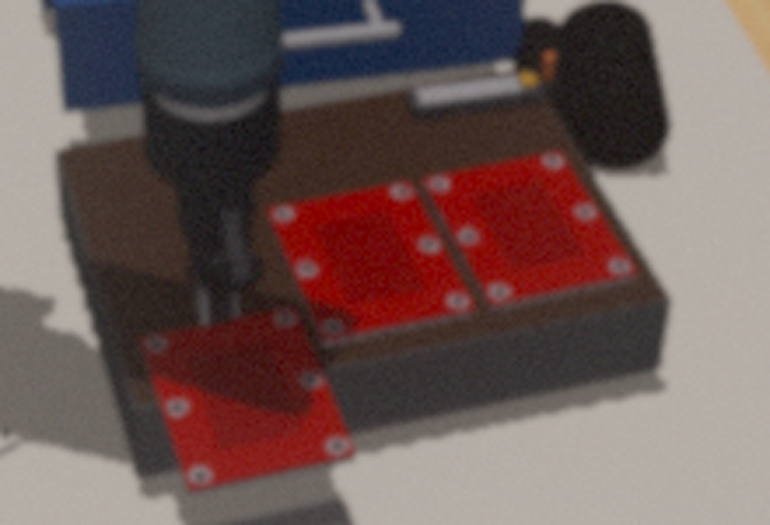

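Emit:
step_arm:
  motion:
    - [255,[0,0.3,0],0]
    - [255,[0,1,0],0]
    - [255,[0,0,0],0]
    - [255,[0,0,0],0]

```text
time: 22.42
tcp_pos: [0.4598, -0.2141, 0.0748]
ee_rot: [-0.046, 0.999, -0.0, 0.0]
contact_force: [-0.1, -0.4, -0.7]
opening: 0.0
```

```bash
python3 -c "
from h import *
rel();print(sd(sense()['tcp_pos']));shot('side','b14',(240,210,460,360),3.5)"
```

```text
t 22.4 tcp [ 0.4598 -0.2141  0.0748] yawY 95.2 open 0.0000 F [-0.1 -0.4 -0.7]
[-102.5  -72.1]
```

View pics/b14.png

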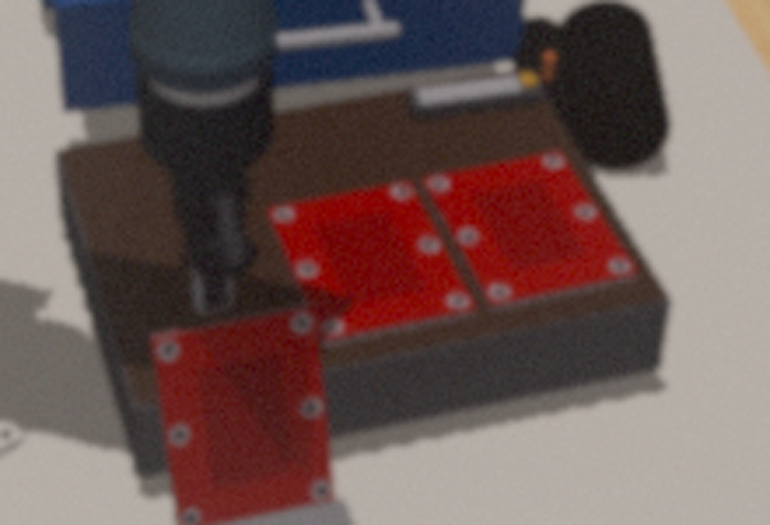

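```bash
python3 -c "
from h import *
shot('side','b15',(240,270,400,390),5);shot('top','a15',(370,220,480,310),6)"
```

```text
(no output)
```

View pics/b15.png

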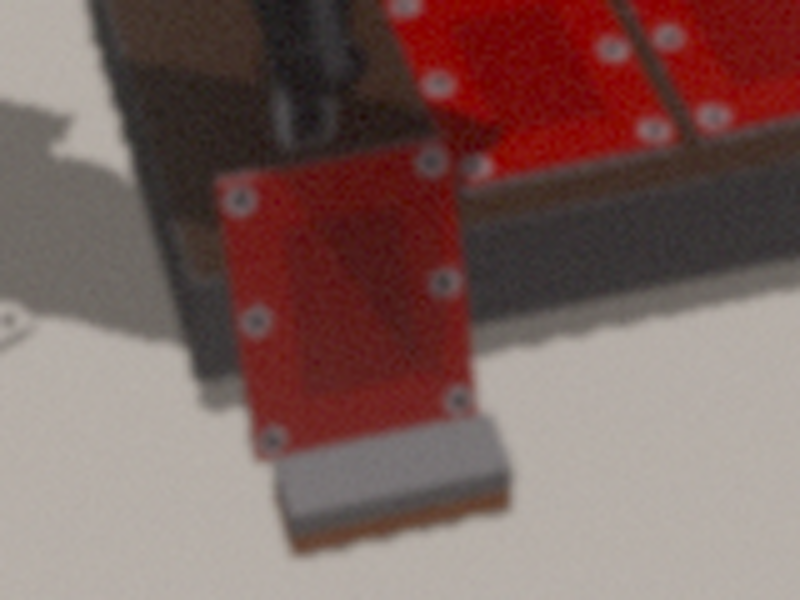

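View pics/a15.png

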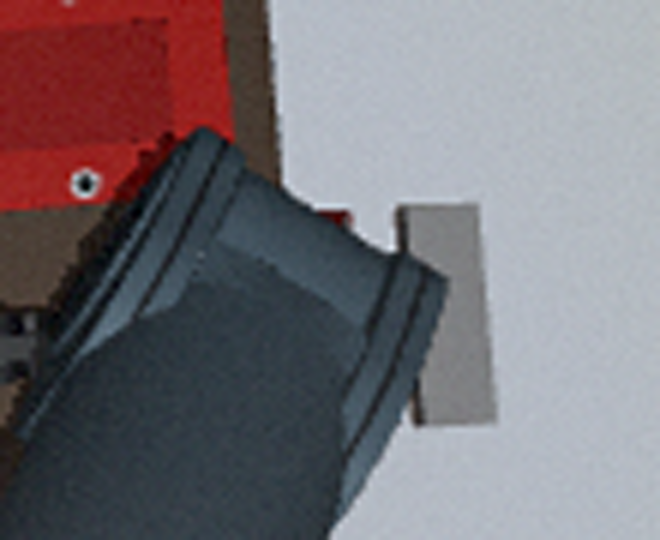

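Run:
```python
from h import *
P,e=tri(('side',335,352.6),('top',428.2,255.6));print('bot',P,sd(P),e)
# top corners: given s, find along ray point where distance to bottom line =120
for q in[(283,306),(326.4,298.6)]:
    for z in(.095,.1,.105,.11,.115):
        X=onz('side',*q,z);print(z,sd(X),end=' ')
    print()
```

```text
bot [ 0.51364316 -0.31814303  0.00273965] [-57.8  36.1] 0.0008878828195175333
0.095 [-147.5  -31. ] 0.1 [-148.4  -26. ] 0.105 [-149.4  -21. ] 0.11 [-150.3  -16. ] 0.115 [-151.2  -11. ] 
0.095 [-58.4 -28. ] 0.1 [-59.8 -23. ] 0.105 [-61.3 -18. ] 0.11 [-62.8 -13. ] 0.115 [-64.2  -8. ]
```

```bash
python3 -c "
from h import *
p=un(-104,12);print(p)
rel((.4598,-.2141,.17),(*p,.17),(*p,.077))"
```

```text
[ 0.4655 -0.298 ]
t 22.6 tcp [ 0.4598 -0.2145  0.0748] yawY 95.2 open -0.0000 F [ 0.   0.  -0.5]
(0.4598, -0.2141, 0.17) cm [-0.01  0.04 -9.52]
(np.float64(0.4655), np.float64(-0.298), 0.17) cm [ 0.19 -8.41  0.  ]
(np.float64(0.4655), np.float64(-0.298), 0.077) cm [0.  0.  9.3]
```

Emit:
step_arm:
  motion:
    - [255,[0,0,-4],0]
    - [0,[0,0,-5.5],0]
    - [0,[0.2,-4.2,0],0]
    - [0,[0,-4.2,0],0]
    - [0,[0,0,0],0]
    - [0,[0,0,0],0]

```text
time: 23.32
tcp_pos: [0.4652, -0.2975, 0.1695]
ee_rot: [-0.045, 0.999, 0.0, -0.0]
contact_force: [0.9, 0.7, 0.2]
opening: 0.0851
```

```bash
python3 -c "
from h import *
p=un(-104,12)
rel((*p,.17),(*p,.077))"
```

```text
t 23.3 tcp [ 0.4652 -0.2975  0.1695] yawY 95.2 open 0.0851 F [0.9 0.7 0.2]
(np.float64(0.4655), np.float64(-0.298), 0.17) cm [-0.03 -0.06 -0.05]
(np.float64(0.4655), np.float64(-0.298), 0.077) cm [-0.01 -0.01  9.3 ]
```

Emit:
step_arm:
  motion:
    - [0,[0,0,4],0]
    - [0,[0,0,3],0]
    - [0,[0,0,2.2],0]
    - [0,[0,0,0],0]
    - [0,[0,0,0],0]

```text
time: 23.95
tcp_pos: [0.466, -0.2977, 0.0786]
ee_rot: [-0.046, 0.999, -0.0, 0.0]
contact_force: [-0.8, -0.5, 0.0]
opening: 0.0854
```

```bash
python3 -c "
from h import *
rel();print(sd(sense()['tcp_pos']));shot('side','b16',(240,240,400,360),5)"
```

```text
t 23.9 tcp [ 0.466  -0.2977  0.0786] yawY 95.3 open 0.0854 F [-0.8 -0.5  0. ]
[-103.5   11.7]
```

View pics/b16.png

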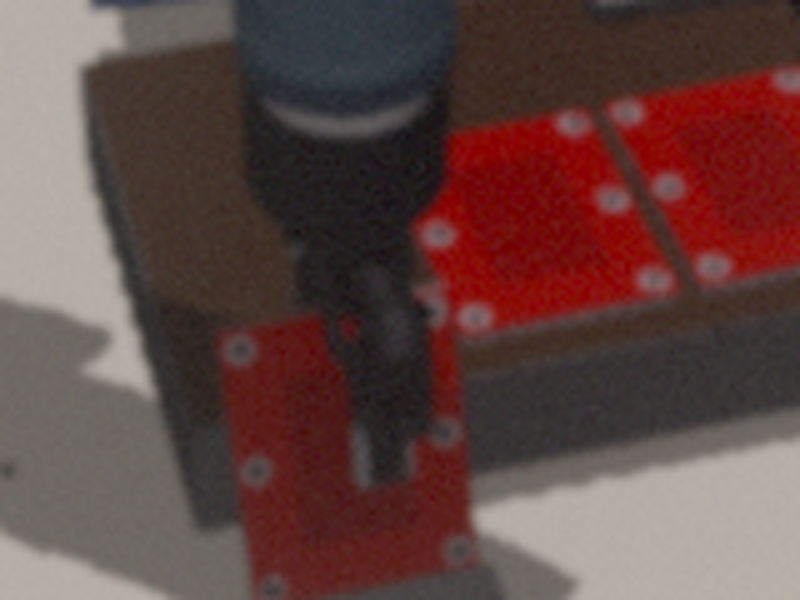

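Emit:
step_arm:
  motion:
    - [110,[0,0,0],0]
    - [110,[0,0,0],0]
    - [110,[0,0,0],0]

```text
time: 24.38
tcp_pos: [0.4656, -0.2981, 0.0781]
ee_rot: [-0.046, 0.999, -0.0, 0.0]
contact_force: [0.5, 0.1, 0.8]
opening: 0.0487
```

```bash
python3 -c "
from h import *
rel();print(sd(sense()['tcp_pos']));shot('side','b17',(240,240,400,360),5)"
```

```text
t 24.4 tcp [ 0.4656 -0.2981  0.0781] yawY 95.2 open 0.0487 F [0.5 0.1 0.8]
[-103.9   12. ]
```

View pics/b17.png

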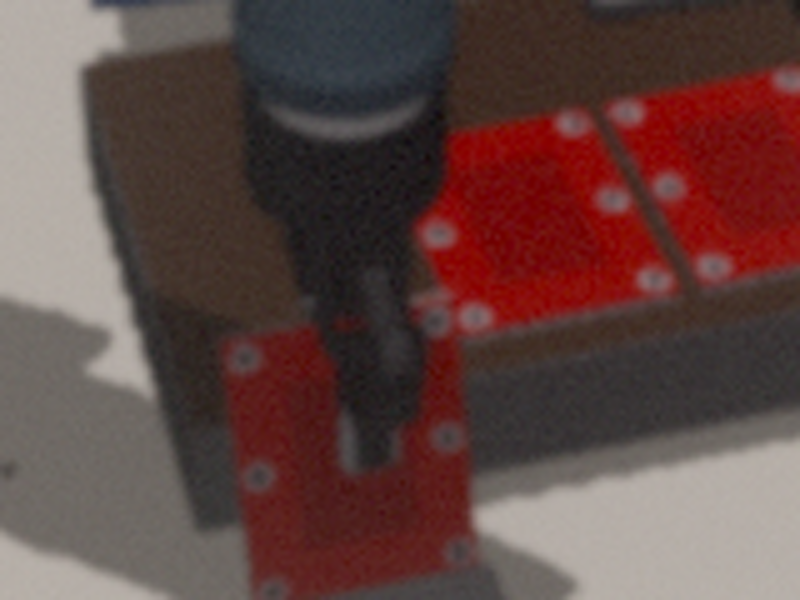

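Emit:
step_arm:
  motion:
    - [160,[0,0,0],0]
    - [190,[0,0,-0.2],0]
    - [220,[0,0,-0.3],0]
    - [255,[0,0,-0.3],0]
    - [255,[0,0,-0.3],0]
    - [255,[0,0,-0.3],0]

```text
time: 25.18
tcp_pos: [0.4653, -0.2979, 0.0919]
ee_rot: [-0.046, 0.999, 0.0, -0.0]
contact_force: [0.8, 0.2, -1.2]
opening: 0.0055
```

```bash
python3 -c "
from h import *
rel();print(sd(sense()['tcp_pos']));shot('side','b18',(240,240,400,360),5)"
```

```text
t 25.2 tcp [ 0.4653 -0.2979  0.0919] yawY 95.2 open 0.0055 F [ 0.8  0.2 -1.2]
[-104.1   11.9]
```

View pics/b18.png

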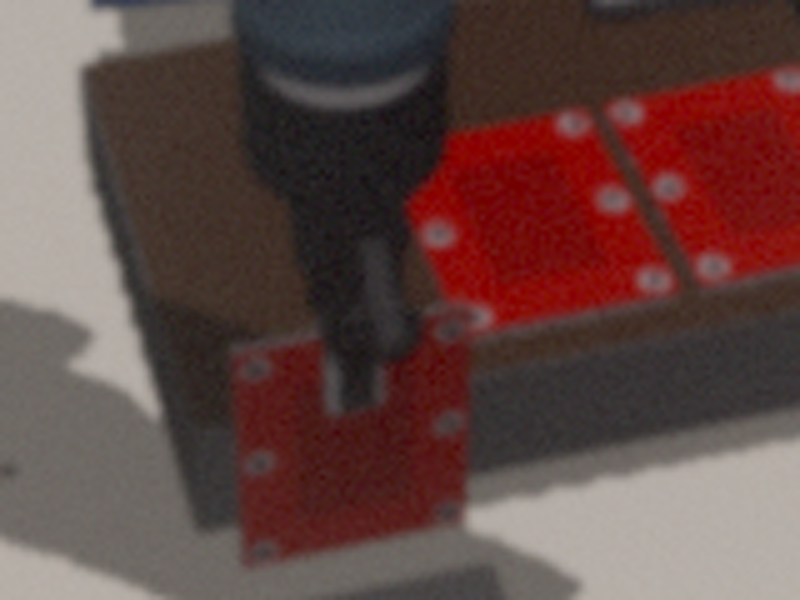

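Emit:
step_arm:
  motion:
    - [255,[0,0,-1],0]
    - [255,[0,0,-3],0]
    - [255,[0,0,-4],0]
    - [255,[0,0,-4],0]
    - [255,[0,0,-3],0]
    - [255,[0,0,0],0]
    - [255,[0,0,0],0]

```text
time: 26.1
tcp_pos: [0.4648, -0.2976, 0.241]
ee_rot: [-0.046, 0.999, 0.0, -0.001]
contact_force: [-0.1, -0.4, -2.1]
opening: 0.0052
```

```bash
python3 -c "
from h import *
rel();print(sd(sense()['tcp_pos']));shot('side','b19',(240,170,400,290),5)"
```

```text
t 26.1 tcp [ 0.4648 -0.2976  0.241 ] yawY 95.2 open 0.0052 F [-0.1 -0.4 -2.1]
[-104.6   11.5]
```

View pics/b19.png

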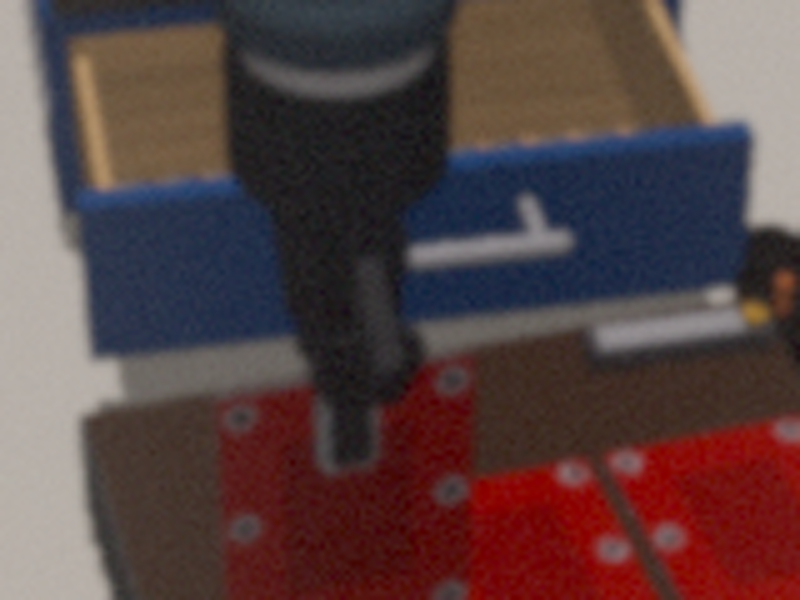

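```bash
cat >> h.py <<'E'
def onplane(n,u,v,P0,N):
    p,d=ray(n,u,v);return p+d*((np.array(P0)-p)@N)/(d@N)
E
python3 - <<'E'
from h import *
im=cv2.imread('pics/raw_b19.png');cv2.imwrite('pics/c19.png',cv2.resize(im[230:340,260:380],None,fx=5,fy=5,interpolation=cv2.INTER_CUBIC))
t=sense()['tcp_pos'];N=np.array([*eo,0]);P0=t+.003*N
for q in[(284,249.6),(335,244)]:
    X=onplane('side',*q,P0,N);print(sd(X),X[2])
E
```

```text
[-148.6   14.3] 0.27574603340075476
[-55.5  14.3] 0.268071241108488
```

View pics/c19.png

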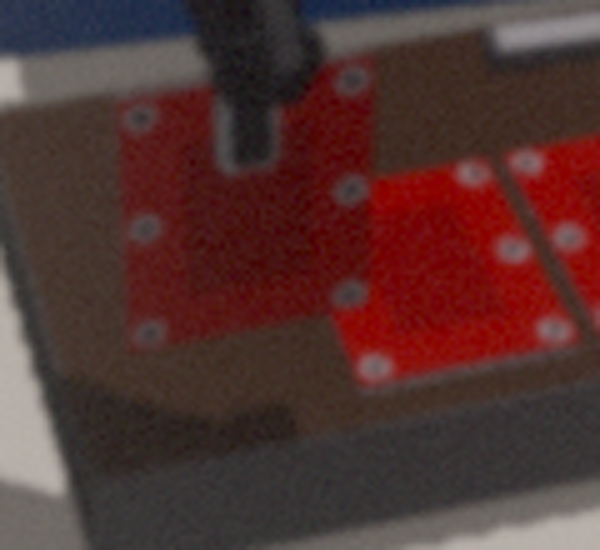

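Run:
```python
from h import *
t=sense()['tcp_pos'];N=np.array([*eo,0]);P0=t+.003*N
for q in[(284,250),(335,242.5),(286,300),(334,291)]:
    X=onplane('side',*q,P0,N);print(sd(X),X[2])
```

```text
[-148.6   14.3] 0.27485221848691455
[-55.5  14.3] 0.2715068621176251
[-149.6   14.3] 0.15425988929753387
[-55.8  14.3] 0.15348403472235017
```

Emit:
step_arm:
  motion:
    - [255,[0,0,-4],2.6]
    - [255,[0,0,-5],2.6]
    - [255,[0,2,-3],0]
    - [255,[0,4,0],0]
    - [255,[0,5.5,0],0]
    - [255,[0,5.5,0],0]
    - [255,[0,5.5,0],0]
    - [255,[0,5.5,0],0]
    - [255,[0,5.5,0],0]
    - [255,[0,5.5,0],0]
    - [255,[0,5.5,0],0]
    - [255,[0,5.5,0],0]
    - [255,[0,4.5,0],0]
    - [255,[0,3,0],0]
    - [255,[0,0,0],0]
    - [255,[0,0,0],0]

```text
time: 28.15
tcp_pos: [0.4651, 0.2758, 0.3606]
ee_rot: [0.0, 1.0, -0.001, -0.001]
contact_force: [-0.2, -0.8, -2.5]
opening: 0.0053
```

```bash
python3 -c "
from h import *
rel((.4545,.309,.34),(.4545,.309,.27));shot('side','b20',(200,60,400,200),4)"
```

```text
t 28.1 tcp [0.4651 0.2758 0.3606] yawY 90.0 open 0.0053 F [-0.2 -0.8 -2.5]
(0.4545, 0.309, 0.34) cm [1.06 3.33 2.05]
(0.4545, 0.309, 0.27) cm [-0.01  0.01  7.  ]
```

View pics/b20.png

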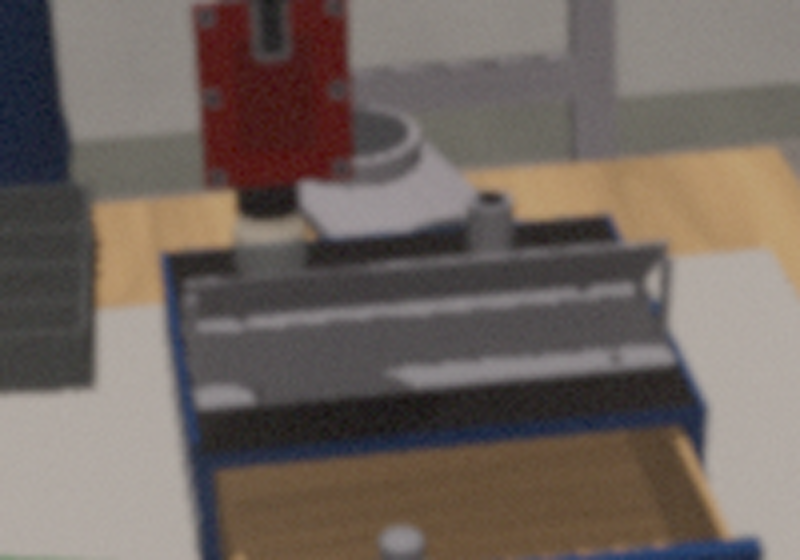

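Run:
```python
from h import *
print(tri(('side',366.3,121),('top',85+325/3.6,145+33/3.6)))
print(tri(('side',246.3,131.3),('top',85+316/3.6,145+558/3.6)))
```

```text
(array([0.71913121, 0.26769535, 0.20979669]), np.float64(0.002845589507470031))
(array([0.40227568, 0.26411205, 0.21331772]), np.float64(0.0017585913270366587))
```

Emit:
step_arm:
  motion:
    - [255,[0.6,2,0],0]
    - [255,[0.5,1.3,2],0]
    - [255,[0,0,3],0]
    - [255,[0,0,3],0]
    - [255,[0,0,0],0]
    - [255,[0,0,0],0]

```text
time: 28.95
tcp_pos: [0.455, 0.3096, 0.283]
ee_rot: [0.0, 1.0, 0.0, 0.001]
contact_force: [-0.6, 1.0, -1.6]
opening: 0.0051
```

```bash
python3 -c "
from h import *
rel((.4545,.309,.262));shot('side','b21',(200,60,400,200),4)"
```

```text
t 28.9 tcp [0.455  0.3096 0.283 ] yawY 90.0 open 0.0051 F [-0.6  1.  -1.6]
(0.4545, 0.309, 0.262) cm [ 0.06 -0.07  2.1 ]
```

View pics/b21.png

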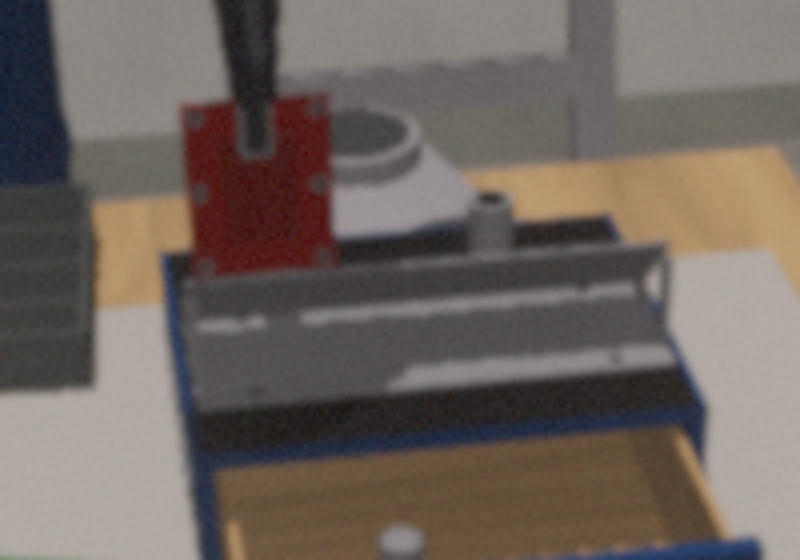

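Emit:
step_arm:
  motion:
    - [255,[0,0,0.9],0]
    - [255,[0,0,0.5],0]
    - [255,[0,0,0.3],0]
    - [255,[0,0,0.3],0]
    - [255,[0,0,0],0]
    - [255,[0,0,0],0]

```text
time: 29.75
tcp_pos: [0.4545, 0.3109, 0.2624]
ee_rot: [-0.0, 1.0, 0.001, 0.001]
contact_force: [-1.2, 2.3, 2.7]
opening: 0.0053
```

Emit:
step_arm:
  motion:
    - [190,[0,0,0],0]
    - [165,[0,0,0],0]
    - [165,[0,0,0],0]
    - [165,[0,0,0],0]

```text
time: 30.25
tcp_pos: [0.4542, 0.3097, 0.2616]
ee_rot: [-0.0, 1.0, -0.0, -0.0]
contact_force: [0.8, -0.7, -0.0]
opening: 0.03
```

```bash
python3 -c "
from h import *
rel((.4545,.309,.262));shot('side','b22',(200,60,400,200),4)"
```

```text
t 30.2 tcp [0.4542 0.3097 0.2616] yawY 90.0 open 0.0300 F [ 0.8 -0.7 -0. ]
(0.4545, 0.309, 0.262) cm [-0.03 -0.07 -0.04]
```

View pics/b22.png

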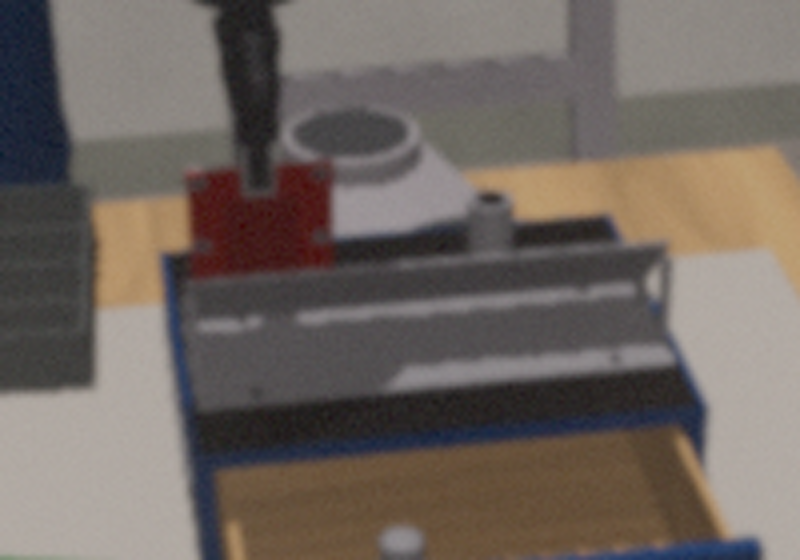

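Run:
```python
from h import *
for y,z in((.295,.277),(.325,.278),(.31,.28)): 
    u,v=pix('side',(.4565,y,z));print(y,z,(u-200)*4,(v-60)*4)
    for x in(.4095,.5035):
        u,v=pix('side',(x,y,z));print('   ',(u-200)*4,(v-60)*4)
```

```text
0.295 0.277 259.7943175738774 164.7077192861417
    185.7835205640315 170.9462559550875
    333.16387519623686 158.52323412851626
0.325 0.278 254.39881988564275 143.44011757847136
    181.46893563296658 149.49403250465093
    326.70617614786556 137.43787874546
0.31 0.28 256.84359362508894 150.34861679601863
    183.3014782860414 156.48422737623764
    329.7526399081444 144.2658230973924
```

Emit:
step_arm:
  motion:
    - [165,[0,0,1.2],0]
    - [150,[0,0,1],0]
    - [130,[0,0,0.6],0]
    - [105,[0,0,0.6],0]
    - [80,[0,0,0.4],0]
    - [50,[0,0,0.4],0]
    - [20,[0,0,0.2],0]
    - [0,[0,0,0],0]
    - [0,[0,-0.5,0],0]
    - [0,[0,-0.7,0],0]
    - [0,[0,-0.7,0],0]
    - [0,[0,-0.7,0],0]
    - [0,[0,-0.7,0],0]
    - [0,[0,-0.7,0],0]

```text
time: 32.05
tcp_pos: [0.4543, 0.2695, 0.2179]
ee_rot: [-0.0, 1.0, 0.0, 0.0]
contact_force: [0.8, -0.5, -0.1]
opening: 0.0855
```

```bash
python3 -c "
from h import *
rel((.4545,.309,.262));shot('side','b23',(200,60,400,200),4);shot('top','a23',(85,145,275,310),3.6)"
```

```text
t 32.0 tcp [0.4543 0.2695 0.2179] yawY 90.0 open 0.0855 F [ 0.8 -0.5 -0.1]
(0.4545, 0.309, 0.262) cm [-0.02  3.95 -4.41]
```

View pics/b23.png

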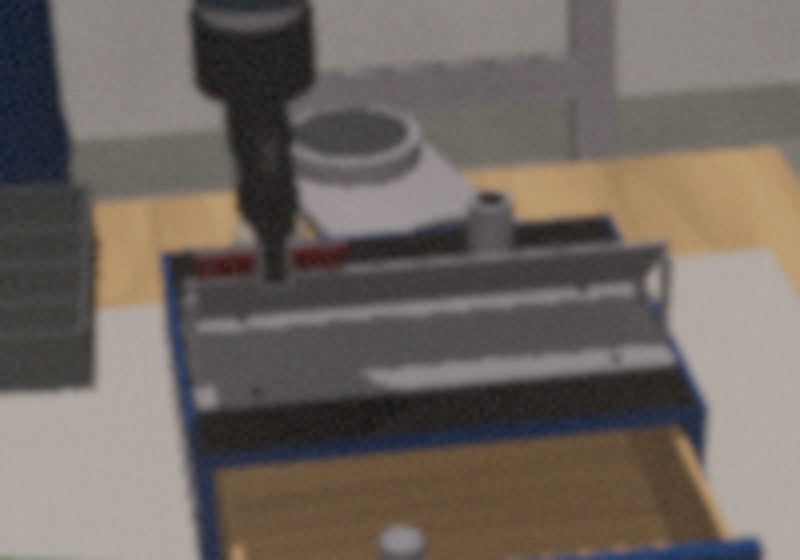

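View pics/a23.png

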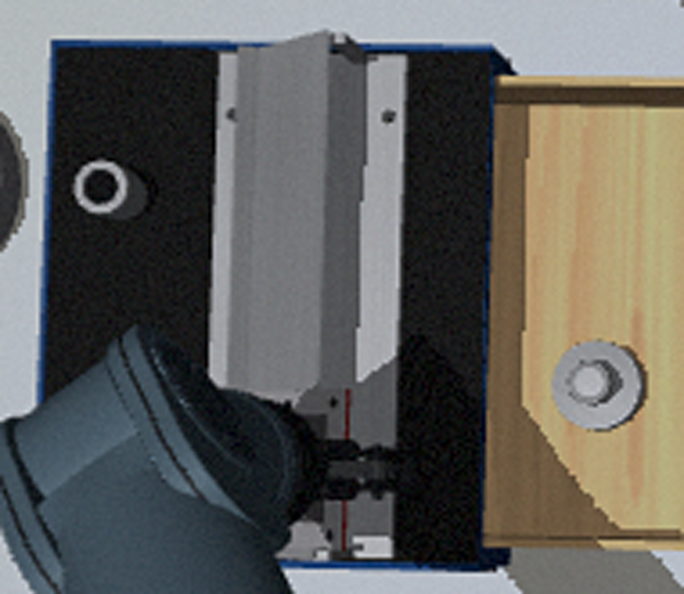

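Emit:
step_arm:
  motion:
    - [0,[0,-0.2,-4],0]
    - [0,[0,0,-5],0]
    - [0,[0,0,-5],0]
    - [100,[0,-4,0],-5.2]
    - [100,[0,-5,0],0]
    - [100,[0,-5,0],0]

```text
time: 32.9
tcp_pos: [0.4634, 0.1272, 0.358]
ee_rot: [-0.046, 0.999, 0.0, 0.0]
contact_force: [0.2, 0.4, -0.7]
opening: 0.0516
```

Run:
```python
from h import *
shot('top','a24',(85,145,275,310),3.6)
im=camera('top');cv2.imwrite('pics/e24.png',cv2.resize(im[200:330,370:490,::-1],None,fx=5,fy=5*.9))
print(sd(sense()['tcp_pos']))
for x in(.4095,.5035):
  for y,z in((.2365,.2448),(.2407,.249)):
    u,v=pix('top',(x,y,z));print((u-85)*3.6,(v-145)*3.6)
p=un(-102,69);rel((*p,.2),(*p,.009))
```

```text
[ -69.5 -407.1]
349.93871180635944 549.2341198448099
341.0611596911949 549.3273272530026
353.8524044419216 387.98695728135397
345.0262259996205 387.563606650377
t 33.0 tcp [0.4641 0.1225 0.3581] yawY 94.7 open 0.0517 F [0.2 0.4 0.3]
(np.float64(0.4724), np.float64(-0.3547), 0.2) cm [  3.13 -47.59  15.91]
(np.float64(0.4724), np.float64(-0.3547), 0.009) cm [1.00e-02 4.00e-02 1.91e+01]
```

View pics/a24.png

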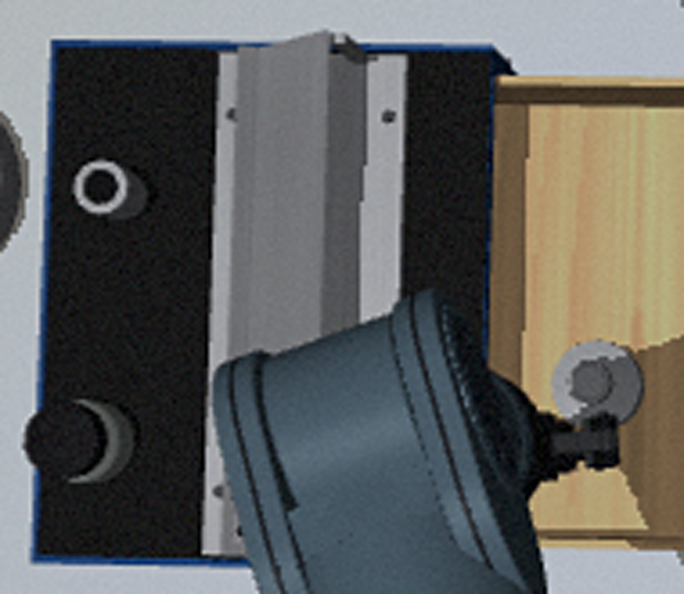

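View pics/e24.png

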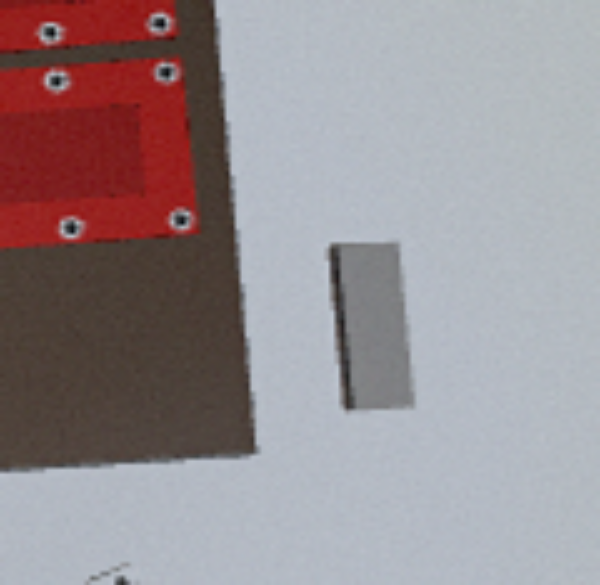

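Run:
```python
from h import *
P=np.array([onz('top',370+x/5,200+y/4.5,.025)[:2] for x,y in[(338,244),(398,242),(413,407),(350,408)]]);print(P.mean(0),sd(P.mean(0)))
d=P[0]-P[3]+P[1]-P[2];print(np.degrees(np.arctan2(d[1],d[0])))
p=P.mean(0);rel((*p,.2),(*p,.009))
```

```text
[ 0.47286422 -0.3551447 ] [-101.5   69.5]
4.136364970724557
t 33.0 tcp [0.4641 0.1225 0.3581] yawY 94.7 open 0.0517 F [0.2 0.4 0.3]
(np.float64(0.47286422276957707), np.float64(-0.35514470002933884), 0.2) cm [  3.08 -47.64  15.91]
(np.float64(0.47286422276957707), np.float64(-0.35514470002933884), 0.009) cm [1.00e-02 4.00e-02 1.91e+01]
```

Emit:
step_arm:
  motion:
    - [100,[0,-5.3,0],0]
    - [100,[0.4,-5.3,0],0]
    - [100,[0.4,-5.3,1],0]
    - [100,[0.4,-5.3,2],0]
    - [100,[0.4,-5.3,2],0]
    - [100,[0.4,-5.3,3],0]
    - [100,[0.4,-5.3,3],0]
    - [100,[0.4,-5.3,3],0]
    - [100,[0.3,-4.6,2],0]
    - [100,[0,0,0],0]
    - [100,[0,0,0],0]

```text
time: 34.38
tcp_pos: [0.476, -0.3413, 0.1977]
ee_rot: [-0.046, 0.999, 0.001, 0.0]
contact_force: [0.1, 0.9, -0.5]
opening: 0.0524
```

Run:
```python
from h import *
p=[.4729,-.3551];rel((*p,.06),(*p,.009))
```

```text
t 34.4 tcp [ 0.476  -0.3413  0.1977] yawY 95.3 open 0.0524 F [ 0.1  0.9 -0.5]
(0.4729, -0.3551, 0.06) cm [ 0.44 -1.36 13.77]
(0.4729, -0.3551, 0.009) cm [ 0.   -0.01  5.1 ]
```

Emit:
step_arm:
  motion:
    - [100,[0.4,-1.4,5],0]
    - [100,[0,0,5],0]
    - [100,[0,0,5],0]
    - [100,[0,0,3.5],0]
    - [100,[0,0,0.3],0]
    - [255,[0,0,0],0]
    - [255,[0,0,0],0]
    - [255,[0,0,0],0]
    - [255,[0,0,-3],0]
    - [255,[-4,0.1,0],0]
    - [255,[-5,0.1,0],0]
    - [255,[-1.2,0,0],0]
    - [255,[0,0,2.2],0]
    - [255,[0,0,0.6],0]
    - [255,[0,0,0],0]
    - [120,[0,0,0],0]
    - [100,[0,0,0],0]
    - [100,[0,0,-5],0]
    - [100,[0,0,-6],0]
    - [255,[0,0,0],0]

```text
time: 36.88
tcp_pos: [0.5763, -0.3484, 0.1268]
ee_rot: [-0.045, 0.999, -0.003, 0.004]
contact_force: [-0.5, -0.8, 0.1]
opening: 0.0348
```

Run:
```python
from h import *
print(sd(sense()['tcp_pos']))
p=un(0,-80.6)
q=p-np.array([np.sin(np.radians(5.6)),-np.cos(np.radians(5.6))])*(.060+.023)
rel((*q,.14),(*q,.0748))
shot('top','a25',(300,145,560,340),3)
```

```text
[ 2.  71.6]
t 36.9 tcp [ 0.5763 -0.3484  0.1268] yawY 95.2 open 0.0348 F [-0.5 -0.8  0.1]
(np.float64(0.5531006193199907), np.float64(-0.11429612580150801), 0.14) cm [ 0.19 23.51 -1.45]
(np.float64(0.5531006193199907), np.float64(-0.11429612580150801), 0.0748) cm [0.05 0.04 6.52]
```

View pics/a25.png

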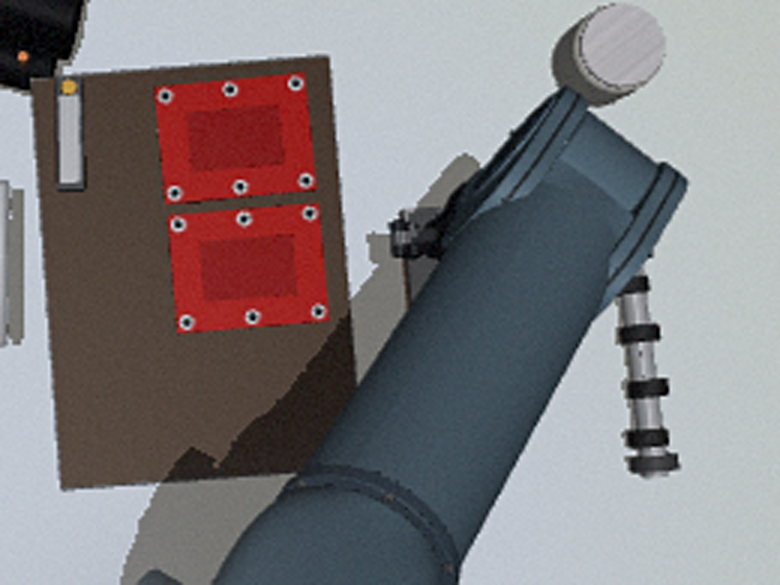

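Emit:
step_arm:
  motion:
    - [255,[0,4,-1.4],0]
    - [255,[0,5.2,0],0]
    - [255,[0,5.2,0],0]
    - [255,[0.2,5.2,0],0]
    - [255,[0,3.9,0],0]
    - [255,[0,0,3],0]
    - [255,[0,0,2.8],0]
    - [255,[0,0,0],0]
    - [255,[0,0,0],0]

```text
time: 38.05
tcp_pos: [0.5502, -0.1121, 0.0778]
ee_rot: [-0.045, 0.999, -0.0, -0.0]
contact_force: [0.3, -0.1, -1.0]
opening: -0.0004
```

Run:
```python
from h import *
print(sd(sense()['tcp_pos']));rel()
```

```text
[  -3.7 -166. ]
t 38.0 tcp [ 0.5502 -0.1121  0.0778] yawY 95.2 open -0.0004 F [ 0.3 -0.1 -1. ]
```

Emit:
step_arm:
  motion:
    - [255,[-0.35,0,0.3],0]
    - [255,[0,0,0],0]
    - [255,[0,-1.2,0],0]
    - [255,[0,-1.2,0],0]
    - [255,[0,-0.9,0],0]
    - [255,[0,-0.9,0],0]
    - [255,[0,-0.9,0],0]
    - [255,[0,-0.9,0],0]
    - [255,[0,-0.9,0],0]
    - [255,[0,-0.9,0],0]
    - [255,[0,-0.9,0],0]
    - [255,[0,-0.6,0],0]
    - [255,[0,-0.4,0],0]
    - [255,[0,0,0],0]

```text
time: 39.8
tcp_pos: [0.5627, -0.2089, 0.0747]
ee_rot: [-0.045, 0.999, -0.0, -0.0]
contact_force: [-0.5, -0.2, -0.3]
opening: 0.0001
```

Run:
```python
from h import *
print(sd(sense()['tcp_pos']));rel();shot('side','b26',(240,210,460,360),3.5)
```

```text
[  0.4 -68.5]
t 39.8 tcp [ 0.5627 -0.2089  0.0747] yawY 95.2 open 0.0001 F [-0.5 -0.2 -0.3]
```

View pics/b26.png

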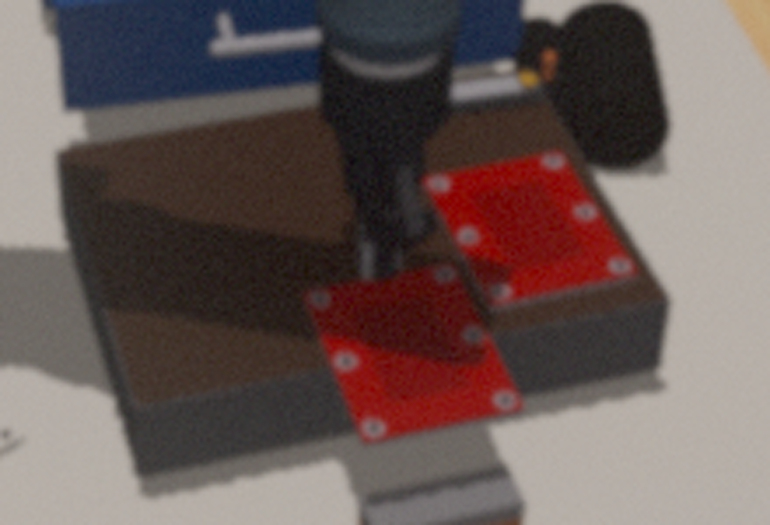

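Emit:
step_arm:
  motion:
    - [255,[0,-0.3,0],0]
    - [255,[0,-0.3,0],0]
    - [255,[0,-0.2,0],0]
    - [255,[0,-0.1,0],0]
    - [255,[0,0,0],0]
    - [255,[0,0.3,0],0]
    - [255,[0,1,0],0]
    - [255,[0,0,0],0]
    - [255,[0,0,0],0]
    - [255,[0,0,0],0]

```text
time: 41.1
tcp_pos: [0.5625, -0.2043, 0.0748]
ee_rot: [-0.045, 0.999, -0.0, 0.0]
contact_force: [0.4, -0.2, 0.2]
opening: 0.0003
```

Run:
```python
from h import *
print(sd(sense()['tcp_pos']));rel();shot('side','b27',(290,260,450,380),5)
```

```text
[  0.6 -73.1]
t 41.1 tcp [ 0.5625 -0.2043  0.0748] yawY 95.2 open 0.0003 F [ 0.4 -0.2  0.2]
```

View pics/b27.png

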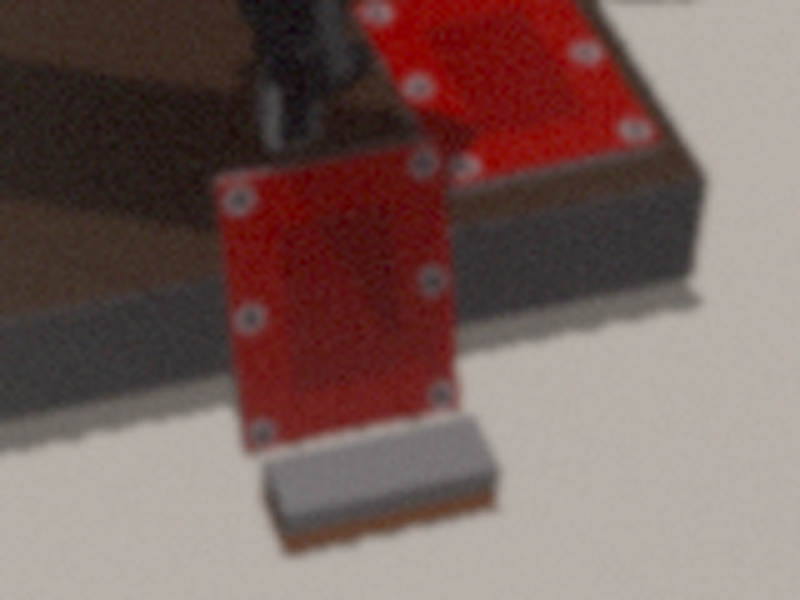

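Run:
```python
from h import *
for q in[(339.6,350.4),(381.6,341.6)]:print(sd(onz('side',*q,.003)))
for q in[(333.4,296),(375.6,289)]:
    print([ (z,*sd(onz('side',*q,z))) for z in(.105,.108,.111)])
p=un(0,12);t=sense()['tcp_pos'];rel((t[0],t[1],.17),(*p,.17),(*p,.0785))
```

```text
[-47.5  33.2]
[43.2 33.9]
[(0.105, np.float64(-45.7), np.float64(-21.4)), (0.108, np.float64(-46.6), np.float64(-18.4)), (0.111, np.float64(-47.6), np.float64(-15.4))]
[(0.105, np.float64(42.7), np.float64(-17.9)), (0.108, np.float64(41.4), np.float64(-14.9)), (0.111, np.float64(40.2), np.float64(-11.9))]
t 41.1 tcp [ 0.5625 -0.2043  0.0748] yawY 95.2 open -0.0002 F [-0.6  0.   0.1]
(np.float64(0.5624712475049433), np.float64(-0.20432513964846596), 0.17) cm [-0.   -0.   -9.52]
(np.float64(0.5691), np.float64(-0.2892), 0.17) cm [ 0.11 -8.51  0.  ]
(np.float64(0.5691), np.float64(-0.2892), 0.0785) cm [0.   0.   9.15]
```

Emit:
step_arm:
  motion:
    - [255,[0,0,-4],0]
    - [0,[0,0,-5.5],0]
    - [0,[0.3,-4.2,0],0]
    - [0,[0,-4.3,0],0]
    - [0,[0,0,0],0]
    - [0,[0,0,0],0]
    - [0,[0,0,4],0]
    - [0,[0,0,3],0]
    - [0,[0,0,2.1],0]
    - [0,[0,0,0],0]
    - [0,[0,0,0],0]

```text
time: 42.52
tcp_pos: [0.5681, -0.2891, 0.0799]
ee_rot: [-0.046, 0.999, -0.0, 0.001]
contact_force: [-0.2, 0.4, 0.3]
opening: 0.0853
```

```bash
python3 -c "
from h import *
rel();print(sd(sense()['tcp_pos']))"
```

```text
t 42.5 tcp [ 0.5681 -0.2891  0.0799] yawY 95.2 open 0.0853 F [-0.2  0.4  0.3]
[-1.  11.8]
```

Emit:
step_arm:
  motion:
    - [110,[0,0,0.1],0]
    - [110,[0,0,0],0]
    - [110,[0,0,0],0]
    - [160,[0,0,0],0]
    - [190,[0,0,-0.2],0]
    - [220,[0,0,-0.3],0]
    - [255,[0,0,-0.3],0]
    - [255,[0,0,-0.3],0]
    - [255,[0,0,-0.3],0]

```text
time: 43.65
tcp_pos: [0.5671, -0.2888, 0.0919]
ee_rot: [-0.046, 0.999, 0.0, -0.0]
contact_force: [-0.1, -0.4, -2.2]
opening: 0.005
```

```bash
python3 -c "
from h import *
rel();print(sd(sense()['tcp_pos']));shot('side','b28',(290,230,450,350),5)"
```

```text
t 43.6 tcp [ 0.5671 -0.2888  0.0919] yawY 95.2 open 0.0050 F [-0.1 -0.4 -2.2]
[-2.  11.5]
```

View pics/b28.png

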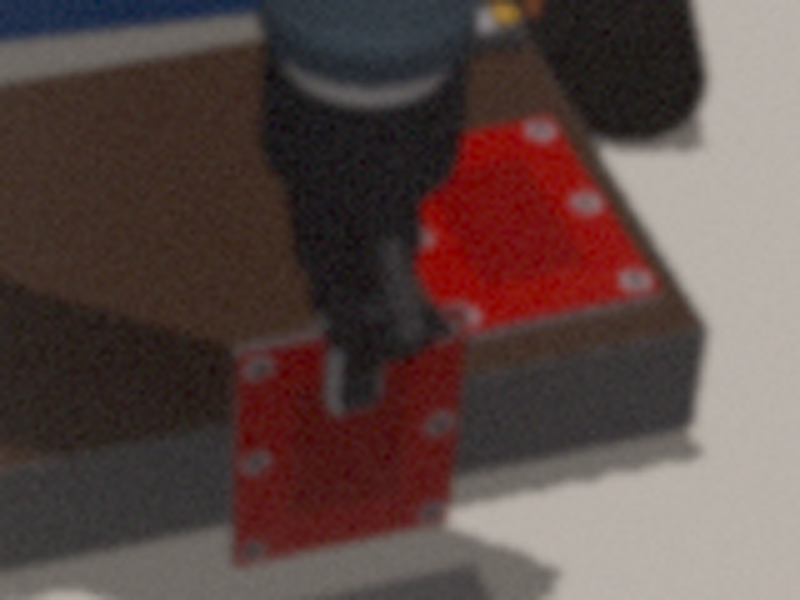

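Run:
```python
from h import *
t=sense()['tcp_pos'];N=np.array([*eo,0]);P0=t+.003*N
for x,y in[(235,350),(238,565),(445,523)]:
    X=onplane('side',290+x/5,230+y/5,P0,N);print(sd(X),X[2])
```

```text
[-49.5  14.7] 0.12843815889470012
[-46.2  14.7] 0.004931712796558907
[44.5 14.7] 0.003650918022218397
```

Emit:
step_arm:
  motion:
    - [255,[0,0,-1],0]
    - [255,[0,0,-3],0]
    - [255,[0,0,-5],0]
    - [255,[0,0,-5],0]
    - [255,[0,0,-5],2.6]
    - [255,[0,0,-5],2.6]
    - [255,[0,2,-3],0]
    - [255,[0,4,0],0]
    - [255,[0,5.5,0],0]
    - [255,[0,5.5,0],0]
    - [255,[0,5.5,0],0]
    - [255,[0,5.5,0],0]
    - [255,[0,5.5,0],0]
    - [255,[0,5.5,0],0]
    - [255,[0,5.5,0],0]
    - [255,[0,5.5,0],0]
    - [255,[0,4.5,0],0]
    - [255,[0,3,0],0]
    - [255,[0,0,0],0]
    - [255,[0,0,0],0]

```text
time: 46.2
tcp_pos: [0.5673, 0.2848, 0.3621]
ee_rot: [0.0, 1.0, -0.0, 0.0]
contact_force: [0.3, -0.3, -1.1]
opening: 0.005
```

```bash
python3 -c "
from h import *
rel((.5595,.309,.34),(.5595,.309,.27));shot('side','b29',(200,60,400,200),4)"
```

```text
t 46.2 tcp [0.5673 0.2848 0.3621] yawY 90.0 open 0.0050 F [ 0.3 -0.3 -1.1]
(0.5595, 0.309, 0.34) cm [0.78 2.42 2.21]
(0.5595, 0.309, 0.27) cm [0.   0.01 7.  ]
```

View pics/b29.png

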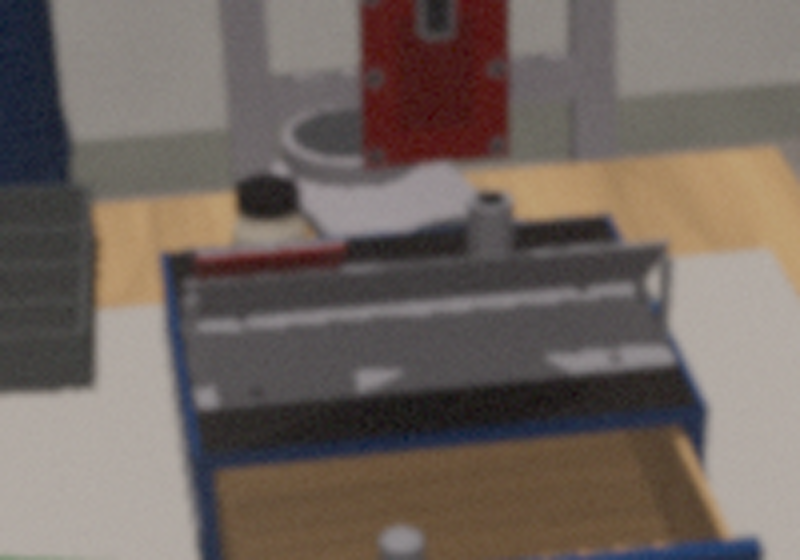

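Run:
```python
from h import *
for x in(.4095,.5035,.5145,.6085):
    u,v=pix('side',(x,.2365,.245));print(x,(u-200)*4,(v-60)*4)
```

```text
0.4095 198.2451623510044 259.0200549557664
0.5035 348.0758296580002 245.6048929945311
0.5145 365.4367474590863 244.05047474169066
0.6085 512.3471808964885 230.8967773459504
```

Emit:
step_arm:
  motion:
    - [255,[0.3,1.2,0],0]
    - [255,[0.4,1.2,2],0]
    - [255,[0,0,3],0]
    - [255,[0,0,3],0]
    - [255,[0,0,1],0]
    - [255,[0,0,0],0]

```text
time: 47.0
tcp_pos: [0.5599, 0.3101, 0.2719]
ee_rot: [-0.0, 1.0, -0.0, -0.0]
contact_force: [0.2, -0.1, -0.8]
opening: 0.0055
```

```bash
python3 -c "
from h import *
rel((.5605,.309,.262));shot('side','b30',(200,60,400,200),4)"
```

```text
t 47.0 tcp [0.5599 0.3101 0.2719] yawY 90.0 open 0.0055 F [ 0.2 -0.1 -0.8]
(0.5605, 0.309, 0.262) cm [-0.06 -0.11  0.99]
```

View pics/b30.png

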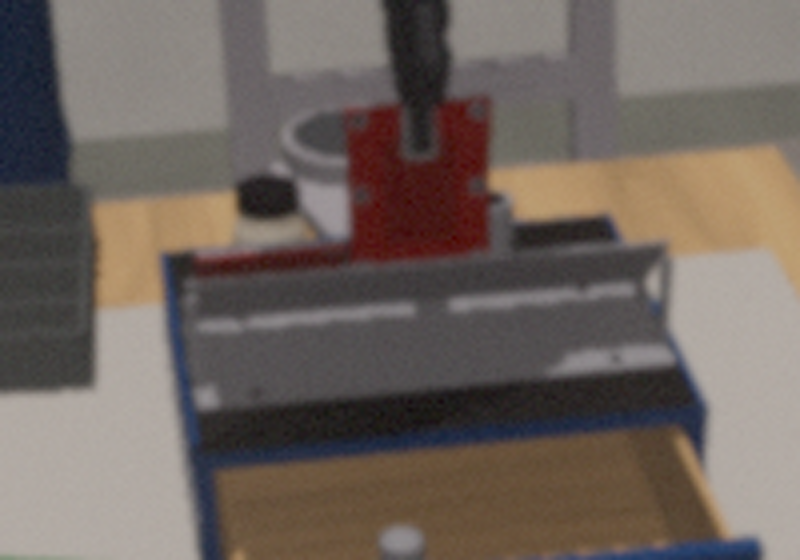

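Same placing sequence: lower onto the panel, then release in steps.

Emit:
step_arm:
  motion:
    - [255,[0,0,0.4],0]
    - [255,[0,0,0.3],0]
    - [255,[0,0,0.3],0]
    - [255,[0,0,0],0]
    - [255,[0,0,0],0]

```text
time: 47.68
tcp_pos: [0.5603, 0.3108, 0.2624]
ee_rot: [-0.0, 1.0, 0.001, 0.001]
contact_force: [0.8, 1.9, 1.6]
opening: 0.0053
```

Emit:
step_arm:
  motion:
    - [190,[0,0,0],0]
    - [165,[0,0,0],0]
    - [165,[0,0,0],0]
    - [165,[0,0,0],0]

```text
time: 48.18
tcp_pos: [0.56, 0.3099, 0.2617]
ee_rot: [-0.0, 1.0, -0.0, -0.0]
contact_force: [-0.1, -0.7, 0.4]
opening: 0.0303
```

```bash
python3 -c "
from h import *
rel();shot('side','b31',(200,60,400,200),4)"
```

```text
t 48.2 tcp [0.56   0.3099 0.2617] yawY 90.0 open 0.0303 F [-0.1 -0.7  0.4]
```

View pics/b31.png

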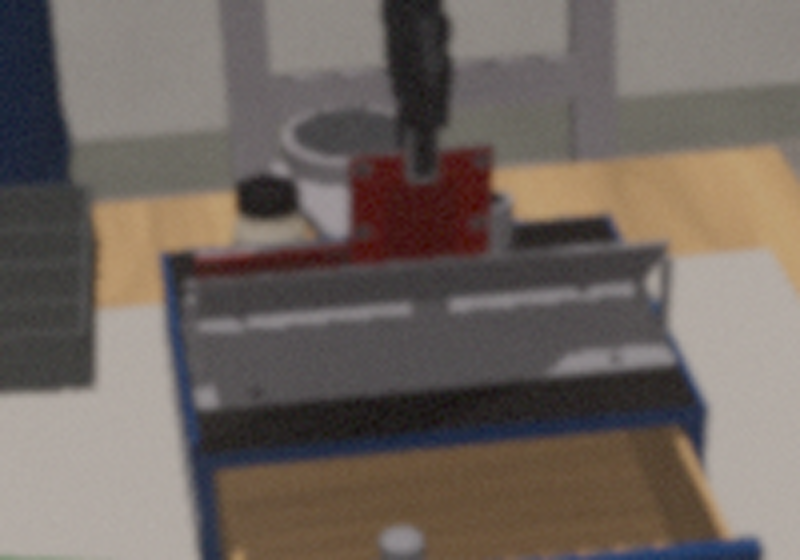

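Emit:
step_arm:
  motion:
    - [165,[0,0,1.2],0]
    - [150,[0,0,1],0]
    - [130,[0,0,0.6],0]
    - [105,[0,0,0.6],0]
    - [80,[0,0,0.4],0]
    - [50,[0,0,0.4],0]
    - [20,[0,0,0.2],0]
    - [0,[0,0,0],0]
    - [0,[0,-0.5,0],0]
    - [0,[0,-0.7,0],0]
    - [0,[0,-0.7,0],0]
    - [0,[0,-0.7,0],0]
    - [0,[0,-0.7,0],0]
    - [0,[0,-0.7,0],0]
    - [0,[0,-0.2,-4],0]
    - [0,[0,0,-5],0]
    - [0,[0,0,-5],0]
    - [100,[0,-4,0],-5.2]
    - [100,[0,-5,0],0]
    - [100,[0,-5,0],0]

```text
time: 50.72
tcp_pos: [0.5691, 0.1269, 0.358]
ee_rot: [-0.046, 0.999, 0.0, 0.0]
contact_force: [0.3, -0.5, -0.4]
opening: 0.052
```

```bash
python3 -c "
from h import *
rel((*un(0,69.5),.2),(*un(0,69.5),.009));shot('side','b32',(200,60,400,200),4);shot('top','a32',(85,145,275,310),3.6);shot('top','e32',(370,170,490,300),4.5)"
```

```text
t 50.7 tcp [0.5691 0.1269 0.358 ] yawY 95.3 open 0.0520 F [ 0.3 -0.5 -0.4]
(np.float64(0.574), np.float64(-0.3464), 0.2) cm [  3.86 -47.18  15.79]
(np.float64(0.574), np.float64(-0.3464), 0.009) cm [ 1.00e-02 -0.00e+00  1.91e+01]
```

View pics/b32.png

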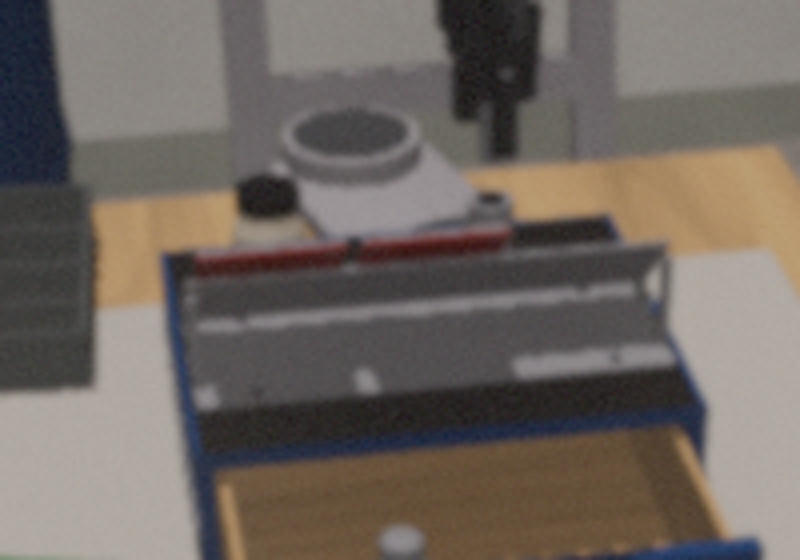

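View pics/e32.png

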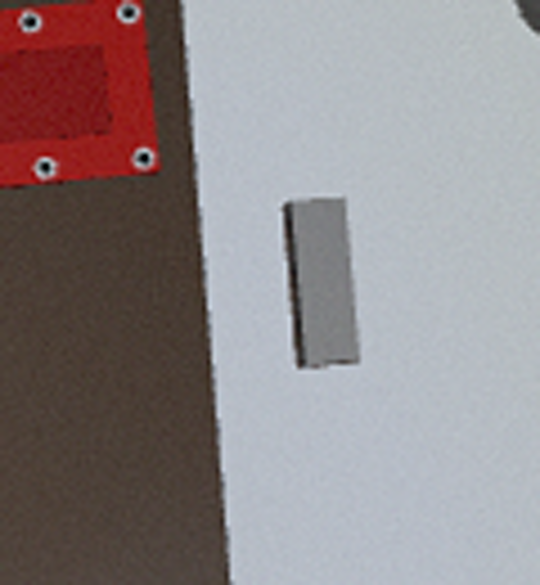

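Run:
```python
from h import *
P=np.array([onz('top',370+x/4.5,170+y/4.5,.025)[:2] for x,y in[(291,202),(345,198),(358,360),(302,366)]]);p=P.mean(0);print(p,sd(p))
rel((*p,.2),(*p,.009))
```

```text
[ 0.57003143 -0.34807847] [-4.1 70.8]
t 50.9 tcp [0.5696 0.1246 0.3582] yawY 94.9 open 0.0521 F [-0.2  0.9 -0.4]
(np.float64(0.5700314289689229), np.float64(-0.3480784712727962), 0.2) cm [  3.99 -47.08  15.87]
(np.float64(0.5700314289689229), np.float64(-0.3480784712727962), 0.009) cm [1.00e-02 2.00e-02 1.91e+01]
```

Emit:
step_arm:
  motion:
    - [100,[0,-5.3,0],0]
    - [100,[0.4,-5.3,0],0]
    - [100,[0.5,-5.3,1],0]
    - [100,[0.5,-5.3,2],0]
    - [100,[0.5,-5.3,2],0]
    - [100,[0.5,-5.3,3],0]
    - [100,[0.5,-5.3,3],0]
    - [100,[0.5,-5.3,3],0]
    - [100,[0.3,-4.6,2],0]
    - [100,[0,0,0],0]
    - [100,[0,0,0],0]

```text
time: 52.25
tcp_pos: [0.576, -0.3413, 0.1977]
ee_rot: [-0.046, 0.999, 0.001, 0.0]
contact_force: [0.2, 1.1, 0.6]
opening: 0.052
```

Run:
```python
from h import *
print(sd(sense()['tcp_pos']));rel()
```

```text
[ 2.4 64.5]
t 52.2 tcp [ 0.576  -0.3413  0.1977] yawY 95.3 open 0.0520 F [0.2 1.1 0.6]
```

Emit:
step_arm:
  motion:
    - [100,[0.6,-0.6,5],0]
    - [100,[0,0,5],0]
    - [100,[0,0,5],0]
    - [100,[0,0,3.5],0]
    - [100,[0,0,0.3],0]
    - [255,[0,0,0],0]
    - [255,[0,0,0],0]
    - [255,[0,0,0],0]
    - [255,[0,0,-3],0]
    - [255,[-4,0.1,0],0]
    - [255,[-5,0.2,0],0]
    - [255,[-1.6,0,0],0]
    - [255,[0,0,2.2],0]
    - [255,[0,0,0.6],0]
    - [255,[0,0,0],0]
    - [120,[0,0,0],0]
    - [100,[0,0,0],0]
    - [100,[0,0,-5],0]
    - [100,[0,0,-6],0]
    - [255,[0,0,0],0]

```text
time: 54.75
tcp_pos: [0.6777, -0.3396, 0.128]
ee_rot: [-0.045, 0.999, -0.003, 0.004]
contact_force: [0.8, -0.2, -0.6]
opening: 0.0349
```

Run:
```python
from h import *
print(sd(sense()['tcp_pos']))
p=un(103.5,-82.7)
q=p-np.array([np.sin(np.radians(6)),-np.cos(np.radians(6))])*(.060+.018);print(sd(q))
rel((*q,.14),(*q,.0748))
shot('top','a33',(300,145,560,340),3)
```

```text
[103.9  71.5]
[ 102.  -160.6]
t 54.8 tcp [ 0.6777 -0.3396  0.128 ] yawY 95.2 open 0.0349 F [ 0.8 -0.2 -0.6]
(np.float64(0.656046779865123), np.float64(-0.10842729216127468), 0.14) cm [ 0.06 23.21 -1.34]
(np.float64(0.656046779865123), np.float64(-0.10842729216127468), 0.0748) cm [0.06 0.04 6.52]
```

View pics/a33.png

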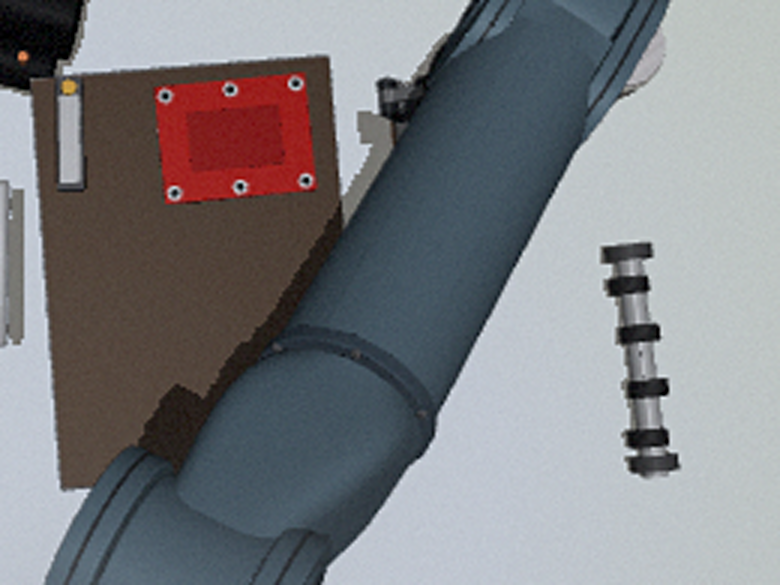

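Emit:
step_arm:
  motion:
    - [255,[0,4,-1.4],0]
    - [255,[0,5,0],0]
    - [255,[0,5,0],0]
    - [255,[-0.2,5,0],0]
    - [255,[0,3.9,0],0]
    - [255,[0,0,3],0]
    - [255,[0,0,2.8],0]
    - [255,[0,0,0],0]
    - [255,[0,0,0],0]

```text
time: 55.92
tcp_pos: [0.6553, -0.1089, 0.0773]
ee_rot: [-0.045, 0.999, -0.0, -0.001]
contact_force: [-0.8, -0.4, 0.3]
opening: 0.0002
```

Run:
```python
from h import *
print(sd(sense()['tcp_pos']));rel()
```

```text
[ 101.3 -160.2]
t 55.9 tcp [ 0.6553 -0.1089  0.0773] yawY 95.2 open 0.0002 F [-0.8 -0.4  0.3]
```

Emit:
step_arm:
  motion:
    - [255,[-0.1,0,0.25],0]
    - [255,[0,0,0],0]
    - [255,[0,-1,0],0]
    - [255,[0,-0.9,0],0]
    - [255,[0,-0.9,0],0]
    - [255,[0,-0.9,0],0]
    - [255,[0,-0.9,0],0]
    - [255,[0,-0.9,0],0]
    - [255,[0,-0.9,0],0]
    - [255,[0,-0.9,0],0]
    - [255,[0,-0.9,0],0]
    - [255,[0,-0.6,0],0]
    - [255,[0,-0.3,0],0]
    - [255,[0,0,0],0]

```text
time: 57.68
tcp_pos: [0.6651, -0.2, 0.0751]
ee_rot: [-0.045, 0.999, -0.0, -0.0]
contact_force: [-0.9, 0.6, -0.0]
opening: -0.0002
```

Run:
```python
from h import *
print(sd(sense()['tcp_pos']));rel();shot('side','b34',(290,210,490,350),4)
```

```text
[103.3 -68.7]
t 57.7 tcp [ 0.6651 -0.2     0.0751] yawY 95.2 open -0.0002 F [-0.9  0.6 -0. ]
```

View pics/b34.png

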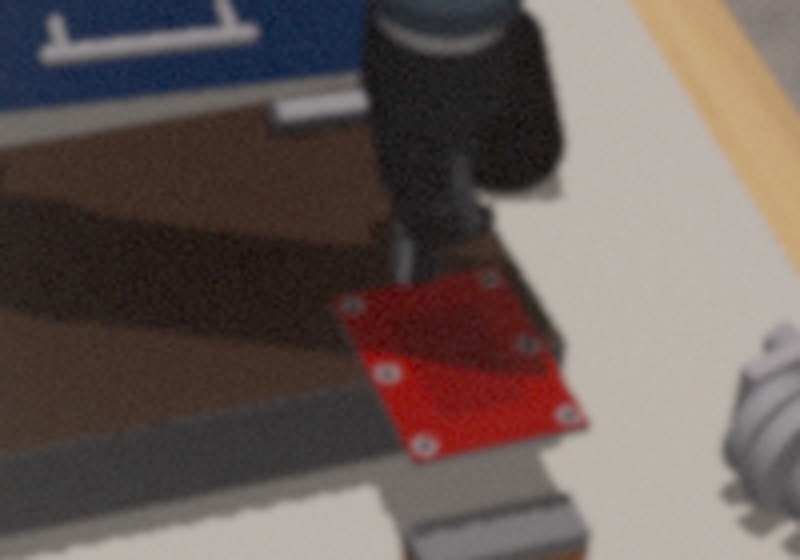

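Run:
```python
from h import *
for x,y in[(418,463),(588,428)]:print(sd(onz('side',290+x/4,210+y/4,.072)))
for x,y in[(333,302),(497,268)]:print(sd(onz('side',290+x/4,210+y/4,.078)))
```

```text
[56.3 59.1]
[146.9  59.7]
[ 52.9 -56.3]
[146.7 -57.9]
```

Emit:
step_arm:
  motion:
    - [255,[0,-0.2,0],0]
    - [255,[0,-0.2,0],0]
    - [255,[0,-0.1,0],0]
    - [255,[0,0,0],0]
    - [255,[0,0.3,0],0]
    - [255,[0,1,0],0]
    - [255,[0,0,0],0]
    - [255,[0,0,0],0]
    - [255,[0,0,0],0]

```text
time: 58.85
tcp_pos: [0.6646, -0.1915, 0.0754]
ee_rot: [-0.045, 0.999, -0.0, 0.0]
contact_force: [0.3, 0.4, 0.1]
opening: 0.0004
```

Run:
```python
from h import *
print(sd(sense()['tcp_pos']));rel();shot('side','b35',(340,250,480,370),5)
```

```text
[103.5 -77.1]
t 58.9 tcp [ 0.6646 -0.1915  0.0754] yawY 95.2 open 0.0004 F [0.3 0.4 0.1]
```

View pics/b35.png

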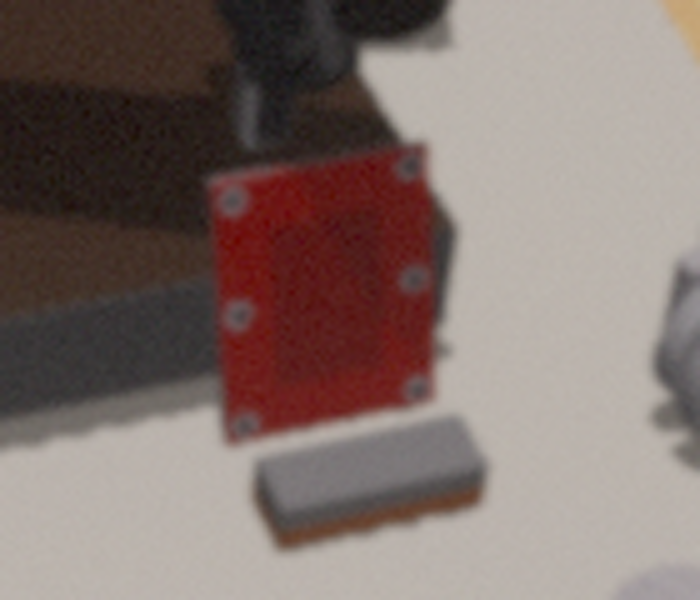

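Run:
```python
from h import *
f=lambda x,y:(340+x/5,250+y/5)
for q in[(228,443),(433,400)]:print(sd(onz('side',*f(*q),.003)))
for q in[(210,180),(425,145)]:print([(z,*sd(onz('side',*f(*q),z))) for z in(.105,.109,.113)])
p=un(100,13);t=sense()['tcp_pos'];rel((t[0],t[1],.17),(*p,.17),(*p,.0785))
```

```text
[54.1 28.3]
[146.   28.9]
[(0.105, np.float64(58.3), np.float64(-22.8)), (0.109, np.float64(56.6), np.float64(-18.8)), (0.113, np.float64(54.8), np.float64(-14.7))]
[(0.105, np.float64(151.4), np.float64(-18.8)), (0.109, np.float64(149.2), np.float64(-14.8)), (0.113, np.float64(147.0), np.float64(-10.8))]
t 58.9 tcp [ 0.6646 -0.1915  0.0753] yawY 95.2 open -0.0001 F [-0.1  0.3  0.3]
(np.float64(0.6645672791723815), np.float64(-0.19154902268615576), 0.17) cm [ 0.   -0.   -9.47]
(np.float64(0.6688), np.float64(-0.2816), 0.17) cm [ 0.39 -9.01  0.  ]
(np.float64(0.6688), np.float64(-0.2816), 0.0785) cm [-0.    0.    9.15]
```

Emit:
step_arm:
  motion:
    - [255,[0,0,-4],0]
    - [0,[0,0,-5.5],0]
    - [0,[0.2,-4.3,0],0]
    - [0,[0.1,-4.4,0],0]
    - [0,[0,0,0],0]
    - [0,[0,0,0],0]
    - [0,[0,0,4],0]
    - [0,[0,0,3],0]
    - [0,[0,0,2.1],0]
    - [0,[0,0,0],0]
    - [0,[0,0,0],0]

```text
time: 60.28
tcp_pos: [0.6706, -0.2782, 0.0807]
ee_rot: [-0.046, 0.999, -0.0, 0.001]
contact_force: [-0.5, -0.5, -0.7]
opening: 0.085
```

```bash
python3 -c "
from h import *
rel();print(sd(sense()['tcp_pos']))"
```

```text
t 60.3 tcp [ 0.6706 -0.2782  0.0807] yawY 95.2 open 0.0850 F [-0.5 -0.5 -0.7]
[102.    9.8]
```

Emit:
step_arm:
  motion:
    - [110,[0,0,0.1],0]
    - [110,[0,0,0],0]
    - [110,[0,0,0],0]
    - [160,[0,0,0],0]
    - [190,[0,0,-0.2],0]
    - [220,[0,0,-0.3],0]
    - [255,[0,0,-0.3],0]
    - [255,[0,0,-0.3],0]
    - [255,[0,0,-0.3],0]

```text
time: 61.4
tcp_pos: [0.6694, -0.278, 0.0924]
ee_rot: [-0.046, 0.999, 0.0, -0.0]
contact_force: [-0.5, 1.1, -1.7]
opening: 0.0054
```

```bash
python3 -c "
from h import *
rel();print(sd(sense()['tcp_pos']));shot('side','b36',(330,220,490,340),5)"
```

```text
t 61.4 tcp [ 0.6694 -0.278   0.0924] yawY 95.2 open 0.0054 F [-0.5  1.1 -1.7]
[100.9   9.5]
```

View pics/b36.png

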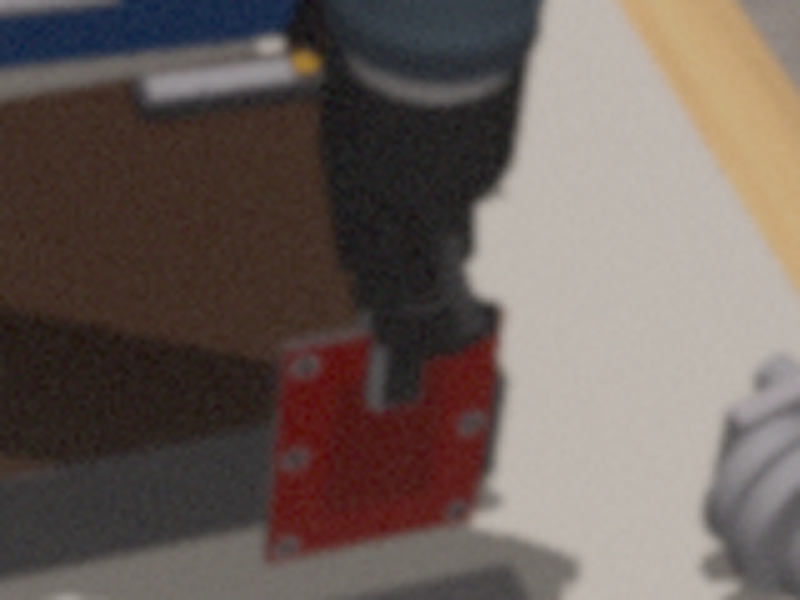

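Run:
```python
from h import *
t=sense()['tcp_pos'];N=np.array([*eo,0]);P0=t+.003*N
for x,y in[(283,347),(500,310),(268,562),(468,522)]:
    X=onplane('side',330+x/5,220+y/5,P0,N);print(sd(X),X[2])
```

```text
[53.3 12.6] 0.1286012076265043
[146.2  12.6] 0.12540427775348706
[55.4 12.6] 0.0050565375242678234
[146.2  12.6] 0.0034698487939986977
```

Emit:
step_arm:
  motion:
    - [255,[0,0,-1],0]
    - [255,[0,0,-3],0]
    - [255,[0,0,-5],0]
    - [255,[0,0,-5],0]
    - [255,[0,0,-5],2.6]
    - [255,[0,0,-5],2.6]
    - [255,[0,2,-3],0]
    - [255,[0,4,0],0]
    - [255,[0,5.5,0],0]
    - [255,[0,5.5,0],0]
    - [255,[0,5.5,0],0]
    - [255,[0,5.5,0],0]
    - [255,[0,5.5,0],0]
    - [255,[0,5.5,0],0]
    - [255,[0,5.5,0],0]
    - [255,[0,5.5,0],0]
    - [255,[0,4.5,0],0]
    - [255,[0,2,0],0]
    - [255,[0,0,0],0]
    - [255,[0,0,0],0]

```text
time: 63.95
tcp_pos: [0.6701, 0.284, 0.3627]
ee_rot: [0.001, 1.0, -0.001, 0.0]
contact_force: [0.6, -0.2, -1.8]
opening: 0.0057
```

```bash
python3 -c "
from h import *
rel((.667,.309,.34),(.667,.309,.27));shot('side','b37',(260,30,460,170),4)"
```

```text
t 64.0 tcp [0.6701 0.284  0.3627] yawY 89.8 open 0.0057 F [ 0.6 -0.2 -1.8]
(0.667, 0.309, 0.34) cm [0.32 2.51 2.27]
(0.667, 0.309, 0.27) cm [0.01 0.01 7.  ]
```

View pics/b37.png

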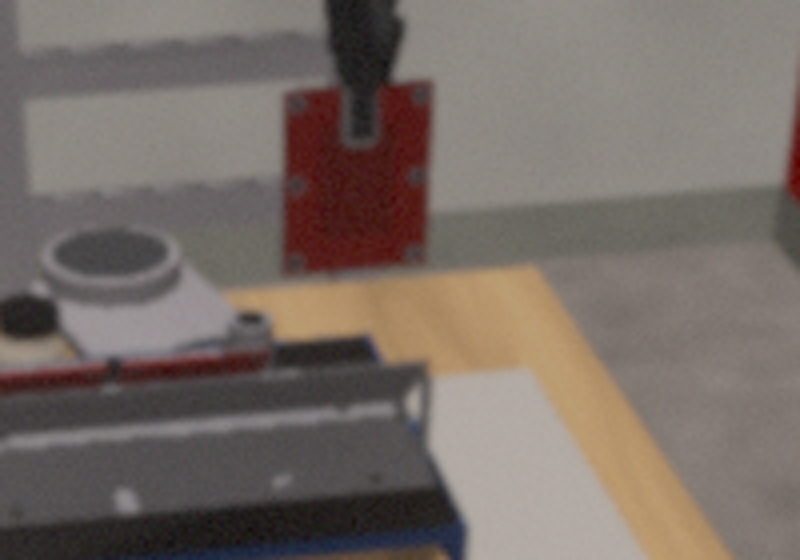

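Emit:
step_arm:
  motion:
    - [255,[0.1,1.3,0],0]
    - [255,[0.2,1.2,2],0]
    - [255,[0,0,3],0]
    - [255,[0,0,3],0]
    - [255,[0,0,1],0]
    - [255,[0,0,0],0]
    - [255,[0,0,0.4],0]
    - [255,[0,0,0.3],0]
    - [255,[0,0,0.3],0]
    - [255,[0,0,0],0]
    - [255,[0,0,0],0]

```text
time: 65.38
tcp_pos: [0.6664, 0.3119, 0.2624]
ee_rot: [-0.0, 1.0, 0.0, 0.0]
contact_force: [-0.3, -0.1, -1.7]
opening: 0.0052
```

Emit:
step_arm:
  motion:
    - [255,[0,-0.1,0.2],0]
    - [255,[0,0,0.2],0]
    - [255,[0,0,0],0]
    - [255,[0,0,0],0]

```text
time: 65.88
tcp_pos: [0.667, 0.3125, 0.2603]
ee_rot: [-0.001, 1.0, 0.002, 0.001]
contact_force: [0.0, 1.4, 5.0]
opening: 0.0056
```

Emit:
step_arm:
  motion:
    - [190,[0,0,0],0]
    - [165,[0,0,0],0]
    - [165,[0,0,0],0]
    - [165,[0,0,0],0]

```text
time: 66.38
tcp_pos: [0.6664, 0.3107, 0.2581]
ee_rot: [-0.0, 1.0, -0.0, -0.0]
contact_force: [-0.4, -0.1, 0.4]
opening: 0.0297
```

```bash
python3 -c "
from h import *
rel();shot('side','b38',(260,60,420,180),5)
for y,z in((.295,.277),(.325,.278),(.31,.28)): 
    for x in (.6195,.7135):
        u,v=pix('side',(x,y,z));print(y,z,(u-260)*5,(v-60)*5)
"
```

```text
t 66.4 tcp [0.6664 0.3107 0.2581] yawY 90.0 open 0.0297 F [-0.4 -0.1  0.4]
0.295 0.277 339.442989843819 179.35786992883152
0.295 0.277 516.709110018524 164.4157096555874
0.325 0.278 328.19111169554475 153.55103807630897
0.325 0.278 502.9785535288596 139.04191998478268
0.31 0.28 333.80067711795476 161.84339123012393
0.31 0.28 509.99271044845784 147.1437093013536
```

View pics/b38.png

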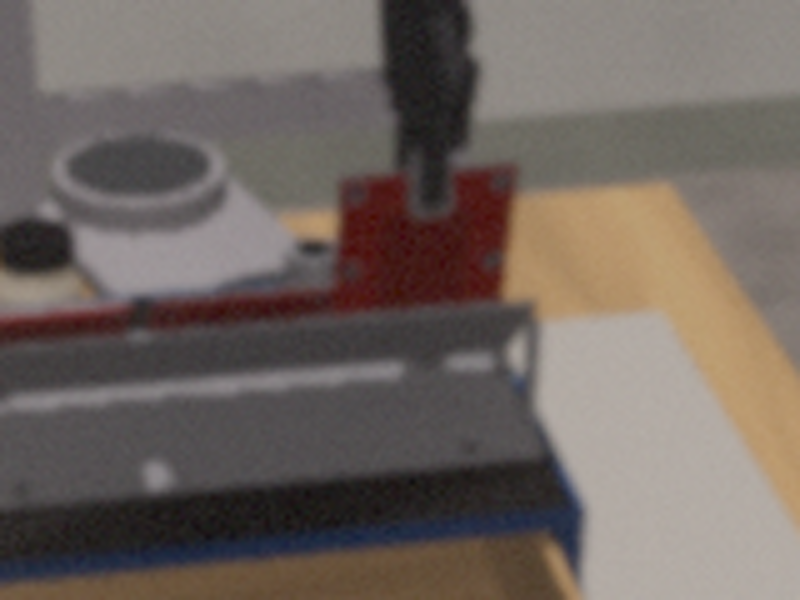

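Leaning on the chest-front-side finger as before (corners at 340,180 and 516,166). Finish the release.

Emit:
step_arm:
  motion:
    - [165,[0,0,1],0]
    - [150,[0,0,1],0]
    - [130,[0,0,0.6],0]
    - [105,[0,0,0.6],0]
    - [80,[0,0,0.4],0]
    - [50,[0,0,0.3],0]
    - [20,[0,0,0.2],0]
    - [0,[0,0,0],0]
    - [0,[0,-0.5,0],0]
    - [0,[0,-0.7,0],0]
    - [0,[0,-0.7,0],0]
    - [0,[0,-0.7,0],0]
    - [0,[0,-0.7,0],0]
    - [0,[0,-0.8,0],0]
    - [0,[0,-0.2,-4],0]
    - [0,[0,0,-5],0]
    - [0,[0,0,-5],0]
    - [100,[0,-4,0],-5.2]
    - [100,[0,-5,0],0]
    - [100,[0,-5,0],0]

```text
time: 68.92
tcp_pos: [0.6754, 0.1267, 0.3575]
ee_rot: [-0.046, 0.999, 0.0, 0.0]
contact_force: [0.5, -0.1, -0.8]
opening: 0.0518
```

Run:
```python
from h import *
rel();shot('side','b39',(200,60,400,200),4)
shot('top','e39',(370,140,490,270),4.5)
```

```text
t 68.9 tcp [0.6754 0.1267 0.3575] yawY 95.2 open 0.0518 F [ 0.5 -0.1 -0.8]
```

View pics/b39.png

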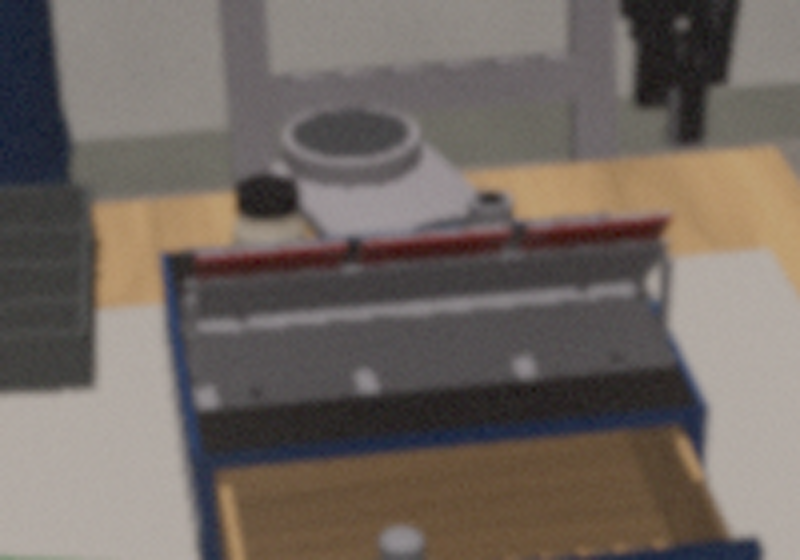

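View pics/e39.png

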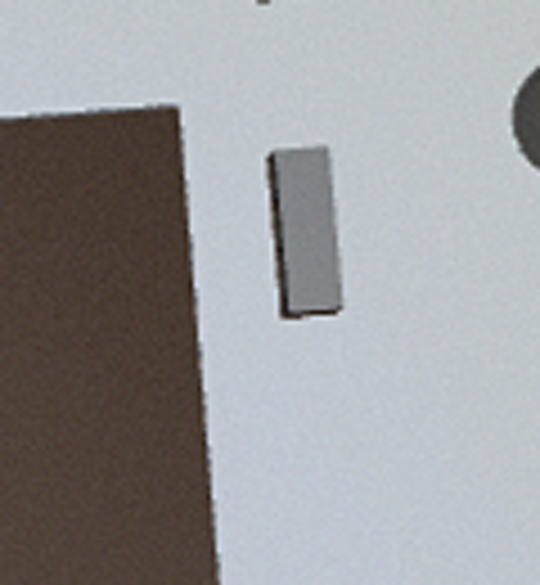

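Run:
```python
from h import *
P=np.array([onz('top',370+x/4.5,140+y/4.5,.025)[:2] for x,y in[(275,152),(328,147),(341,310),(287,315)]]);p=P.mean(0);print(p,sd(p))
rel((*p,.2),(*p,.009))
```

```text
[ 0.67168277 -0.33933801] [97.9 70.8]
t 69.0 tcp [0.6764 0.1191 0.3582] yawY 94.6 open 0.0519 F [ 0.  -0.3 -0.3]
(np.float64(0.6716827681113149), np.float64(-0.3393380057205041), 0.2) cm [  4.18 -45.57  16.04]
(np.float64(0.6716827681113149), np.float64(-0.3393380057205041), 0.009) cm [ 0.02  0.09 19.1 ]
```

Emit:
step_arm:
  motion:
    - [100,[0,-5.3,0],0]
    - [100,[0.4,-5.3,0],0]
    - [100,[0.5,-5.3,1],0]
    - [100,[0.5,-5.3,2],0]
    - [100,[0.5,-5.3,2],0]
    - [100,[0.5,-5.3,3],0]
    - [100,[0.5,-5.3,3],0]
    - [100,[0.5,-5.3,3],0]
    - [100,[0.3,-4.6,2],0]
    - [100,[0,0,0],0]
    - [100,[0,0,0],0]

```text
time: 70.4
tcp_pos: [0.682, -0.3421, 0.1974]
ee_rot: [-0.046, 0.999, 0.001, 0.0]
contact_force: [-0.3, 0.6, 0.4]
opening: 0.0518
```

Run:
```python
from h import *
print(sd(sense()['tcp_pos']));rel()
```

```text
[107.9  74.4]
t 70.4 tcp [ 0.682  -0.3421  0.1974] yawY 95.3 open 0.0518 F [-0.3  0.6  0.4]
```

Emit:
step_arm:
  motion:
    - [100,[1,0.35,5],0]
    - [100,[0,0,5],0]
    - [100,[0,0,5],0]
    - [100,[0,0,3.5],0]
    - [100,[0,0,0.3],0]
    - [255,[0,0,0],0]
    - [255,[0,0,0],0]
    - [255,[0,0,0],0]
    - [255,[0,0,-4],0]
    - [255,[0,0,-6],0]
    - [255,[0,0,-6],0]
    - [255,[0,4,-4],5.2]
    - [255,[0,5.3,0],0]
    - [255,[0,5.3,0],0]
    - [255,[0,5.3,0],0]
    - [255,[0,5.3,0],0]
    - [255,[0,5.3,0],0]
    - [255,[0,5.3,0],0]
    - [255,[0,5,0],0]
    - [255,[0,0,0],0]

```text
time: 72.9
tcp_pos: [0.667, 0.0746, 0.2097]
ee_rot: [-0.004, 1.0, 0.002, 0.0]
contact_force: [0.0, -0.4, -2.3]
opening: 0.0285
```

Run:
```python
from h import *
shot('top','a40',(150,140,430,310),2.8)
rel((.62,.112,.2),(.62,.112,.05))
```

```text
t 73.0 tcp [0.6672 0.0704 0.2098] yawY 90.3 open 0.0286 F [ 0.2 -0.4 -1.3]
(0.62, 0.112, 0.2) cm [4.7  4.19 0.98]
(0.62, 0.112, 0.05) cm [ 1.0e-02 -2.0e-02  1.5e+01]
```

View pics/a40.png

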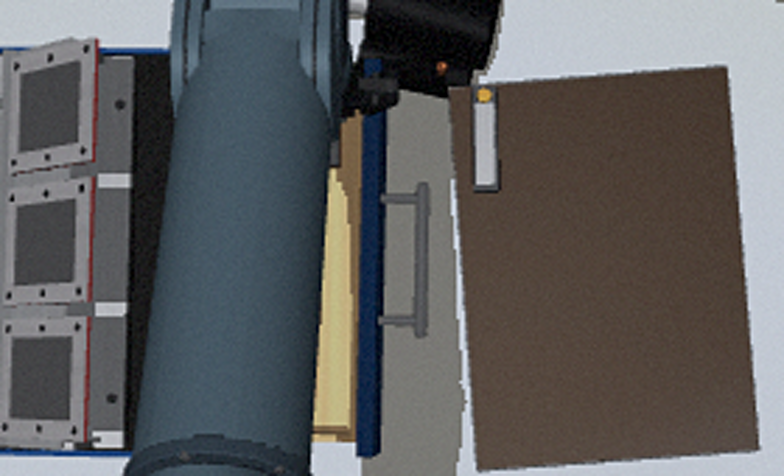

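Emit:
step_arm:
  motion:
    - [255,[2.4,2.1,0],0]
    - [255,[2.3,2,0.5],0]
    - [255,[0,0,0],0]
    - [255,[0,0,0],0]

```text
time: 73.45
tcp_pos: [0.6211, 0.1063, 0.205]
ee_rot: [0.001, 1.0, -0.0, 0.001]
contact_force: [-0.1, 0.3, -2.1]
opening: 0.0286
```

Run:
```python
from h import *
shot('top','a41',(150,140,430,310),2.8)
rel((.62,.112,.05))
```

```text
t 73.5 tcp [0.6213 0.1062 0.2049] yawY 89.9 open 0.0286 F [ 0.5  0.3 -1.4]
(0.62, 0.112, 0.05) cm [ 0.16  0.6  15.49]
```

View pics/a41.png

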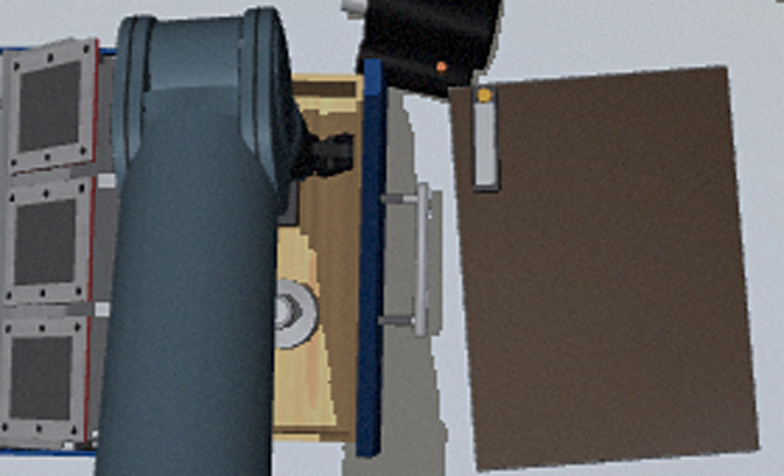

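Emit:
step_arm:
  motion:
    - [255,[0,0.5,4],0]
    - [255,[0,0,4],0]
    - [255,[0,0,4],0]
    - [255,[0,0,2.5],0]
    - [255,[0,0,0.5],0]
    - [255,[0,0,0],0]
    - [180,[0,0,0.1],0]
    - [140,[0,0,0],0]
    - [130,[0,0,0],0]
    - [130,[0,0,-4],0]
    - [130,[0,0,-5],0]
    - [130,[0,0,-5],0]
    - [165,[0,0,0],0]

```text
time: 75.12
tcp_pos: [0.6234, 0.1137, 0.198]
ee_rot: [-0.0, 1.0, 0.001, 0.004]
contact_force: [0.5, 0.8, -0.9]
opening: 0.03
```

Run:
```python
from h import *
shot('top','a42',(150,140,430,310),2.8)
rel((.5612,-.0028,.2),(.5612,-.0028,.084))
f=lambda x,y:(150+x/2.8,140+y/2.8)
print([onz('top',*f(422,y),.1075) for y in(185,335)])
```

```text
t 75.2 tcp [0.6216 0.1136 0.1953] yawY 90.0 open 0.0299 F [ 0.9 -0.2 -1.2]
(0.5612, -0.0028, 0.2) cm [  6.04 -11.64  -0.5 ]
(0.5612, -0.0028, 0.084) cm [ 5.00e-02 -1.00e-02  1.16e+01]
[array([ 0.62176228, -0.00416285,  0.1075    ]), array([ 0.49674968, -0.00576059,  0.1075    ])]
```

View pics/a42.png

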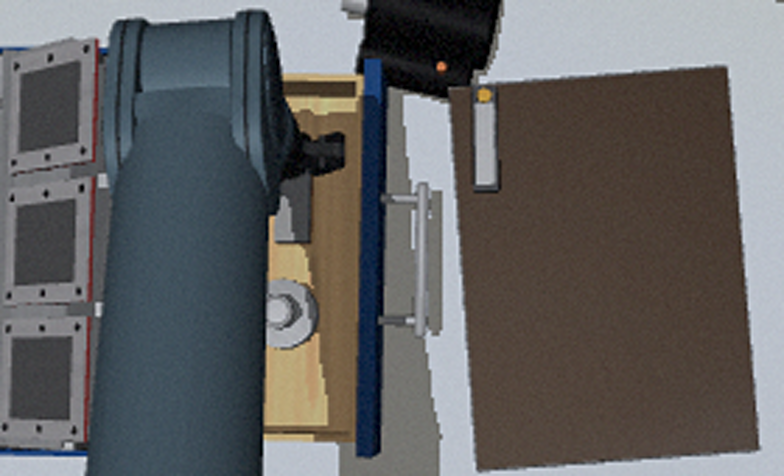

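Emit:
step_arm:
  motion:
    - [165,[2,-3.9,0],0]
    - [165,[2,-3.9,0],0]
    - [165,[2,-3.9,0],0]
    - [165,[0,0,0],0]
    - [165,[0,0,0],0]

```text
time: 75.8
tcp_pos: [0.56, -0.0029, 0.1924]
ee_rot: [-0.0, 1.0, 0.0, -0.001]
contact_force: [0.3, 0.0, 0.1]
opening: 0.0302
```

Run:
```python
from h import *
rel((.5612,-.004,.084))
```

```text
t 75.8 tcp [ 0.56   -0.0029  0.1924] yawY 90.0 open 0.0302 F [0.3 0.  0.1]
(0.5612, -0.004, 0.084) cm [-0.13 -0.11 10.84]
```

Emit:
step_arm:
  motion:
    - [165,[0,0,4],0]
    - [165,[0,0,4],0]
    - [165,[0,0,2.8],0]
    - [255,[0,0,0],0]
    - [255,[0,0,0],0]
    - [255,[0,0,0],0]
    - [255,[0,0.8,0],0]
    - [255,[0,1.6,0],0]
    - [255,[0,1.8,0],0]
    - [255,[0,1.8,0],0]
    - [255,[0,1.8,0],0]
    - [255,[0,1.8,0],0]
    - [255,[0,1.8,0],0]
    - [255,[0,1,0],0]
    - [255,[0,0.2,0],0]
    - [255,[0,0,0],0]

```text
time: 77.8
tcp_pos: [0.5615, 0.122, 0.0848]
ee_rot: [-0.0, 1.0, -0.001, 0.001]
contact_force: [6.3, 0.1, -10.0]
opening: 0.0089
```

Emit:
step_arm:
  motion:
    - [255,[0,0.3,0],0]
    - [255,[0,0.2,0],0]
    - [255,[0,0,0],0]

```text
time: 78.18
tcp_pos: [0.5615, 0.1259, 0.0848]
ee_rot: [0.0, 1.0, -0.001, 0.001]
contact_force: [7.0, -1.6, -9.9]
opening: 0.0085
```

Emit:
step_arm:
  motion:
    - [255,[0,0.2,0],0]
    - [255,[0,0.2,0],0]
    - [255,[0,0,0],0]

```text
time: 78.55
tcp_pos: [0.5615, 0.1298, 0.0848]
ee_rot: [0.0, 1.0, -0.001, 0.001]
contact_force: [6.3, -2.3, -10.1]
opening: 0.009
```

Emit:
step_arm:
  motion:
    - [255,[0,0.2,0],0]
    - [255,[0,0,0],0]

```text
time: 78.8
tcp_pos: [0.5616, 0.1314, 0.0848]
ee_rot: [0.0, 1.0, -0.001, 0.001]
contact_force: [6.5, -2.5, -8.8]
opening: 0.0093
```

Run:
```python
from h import *
rel();shot('side','b43',(220,90,400,225),4.4)
```

```text
t 78.8 tcp [0.5616 0.1314 0.0848] yawY 90.0 open 0.0093 F [ 6.5 -2.5 -8.8]
```

View pics/b43.png

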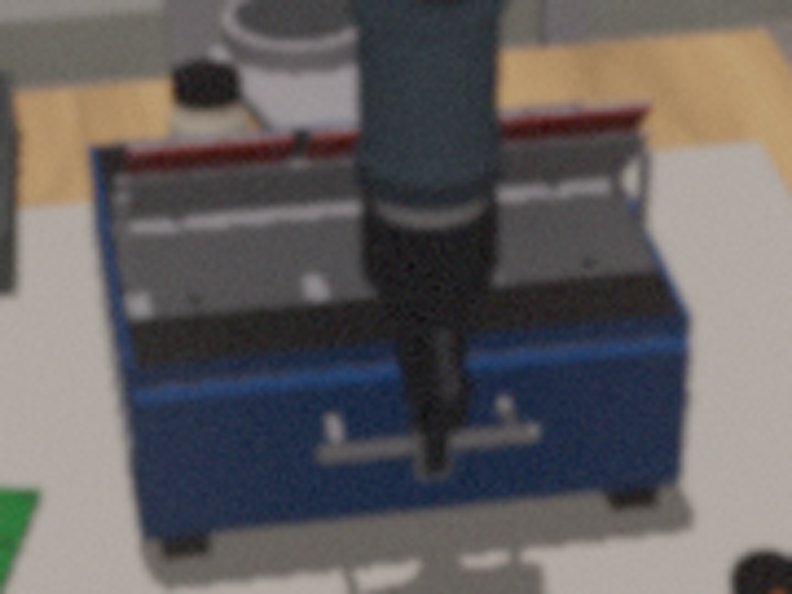

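Emit:
step_arm:
  motion:
    - [255,[0,0.2,0],0]
    - [255,[0,0.2,0],0]
    - [255,[0,0,0],0]

```text
time: 79.22
tcp_pos: [0.5615, 0.1315, 0.0847]
ee_rot: [0.002, 1.0, -0.003, 0.001]
contact_force: [6.8, -11.2, -7.6]
opening: 0.0087
```

Emit:
step_arm:
  motion:
    - [255,[0,0.2,0],0]
    - [255,[0,0.1,0],0]
    - [255,[0,0,0],0]

```text
time: 79.6
tcp_pos: [0.5615, 0.1315, 0.0847]
ee_rot: [0.003, 1.0, -0.005, 0.001]
contact_force: [5.4, -18.0, -5.1]
opening: 0.0089
```

Emit:
step_arm:
  motion:
    - [255,[0,-0.5,0],0]
    - [200,[0,0,0],0]
    - [165,[0,0,0],0]
    - [165,[0,0,0],0]
    - [165,[0,0,-3],0]
    - [165,[0,0,-5],0]
    - [165,[0,0,-5],0]
    - [165,[0,-4,-5],0]
    - [165,[0,-5,-3],0]
    - [165,[0,-5,0],0]
    - [165,[0,-5,0],0]
    - [165,[0,-5,0],0]
    - [165,[0,-5,0],0]
    - [165,[0,0,0],0]

```text
time: 81.35
tcp_pos: [0.5592, -0.1583, 0.2945]
ee_rot: [0.003, 1.0, -0.001, -0.0]
contact_force: [0.5, 0.3, -0.4]
opening: 0.0305
```

Run:
```python
from h import *
rel();shot('side','b44',(220,90,400,225),4.4);shot('top','a44',(85,145,275,310),3.6)
```

```text
t 81.3 tcp [ 0.5592 -0.1583  0.2945] yawY 89.6 open 0.0305 F [ 0.5  0.3 -0.4]
```

View pics/b44.png

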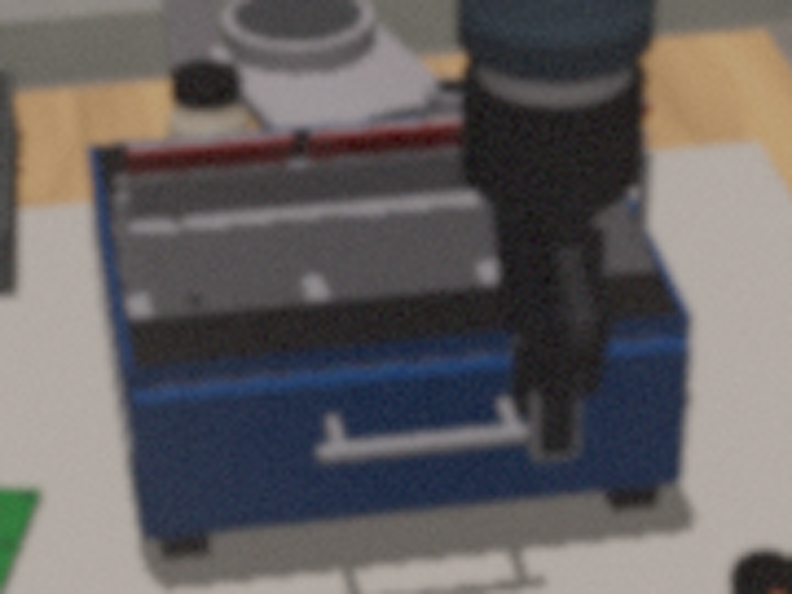

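View pics/a44.png

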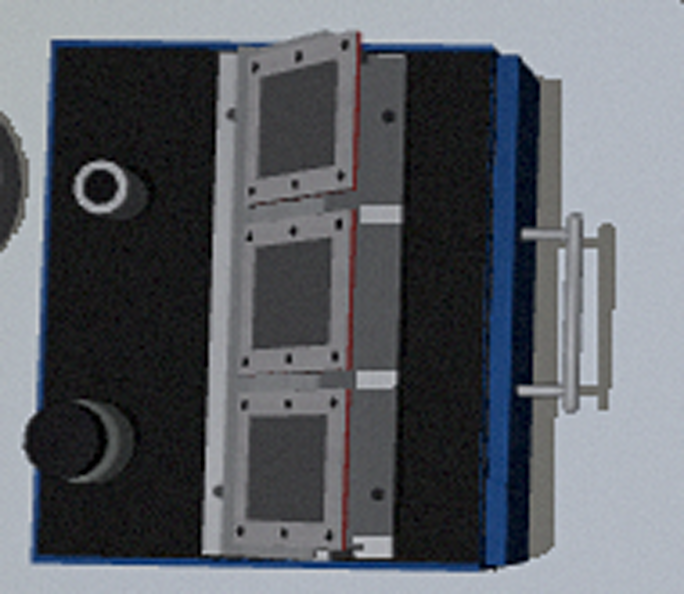

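Run:
```python
from h import *
g=lambda x,y:(85+x/3.6,145+y/3.6)
for q in[(572,215),(570,411)]:print('handle',onz('top',*g(*q),.1075))
for n,a,b in(('A',(357,32),(353,190)),('B',(353,210),(349,371)),('C',(347,389),(343,550))):
    P=onz('top',*g(*a),.249);Q=onz('top',*g(*b),.249);print(n,'top edge',P[:2].round(4),Q[:2].round(4),'ctr x %.4f'%((P[0]+Q[0])/2))
for n,a,b in(('A',(241,52),(247,206)),('B',(238,222),(238,375)),('C',(236,392),(230,548))):
    P=onz('top',*g(*a),.164);Q=onz('top',*g(*b),.164);print(n,'low edge',P[:2].round(4),Q[:2].round(4),'ctr x %.4f'%((P[0]+Q[0])/2))
print('socket',onz('top',*g(100,187),.185),'jar',onz('top',*g(65,441),.202))
shot('top','a45')
```

```text
handle [0.62372658 0.12880213 0.1075    ]
handle [0.49638788 0.12775783 0.1075    ]
A top edge [0.7131 0.2388] [0.6194 0.2389] ctr x 0.6663
B top edge [0.6077 0.2386] [0.5132 0.2386] ctr x 0.5604
C top edge [0.5027 0.2395] [0.4091 0.2396] ctr x 0.4559
A low edge [0.7177 0.3317] [0.6204 0.3252] ctr x 0.6691
B low edge [0.6103 0.3306] [0.5145 0.328 ] ctr x 0.5624
C low edge [0.5039 0.3289] [0.4071 0.33  ] ctr x 0.4555
socket [0.62868872 0.41084066 0.185     ] jar [0.47144205 0.42133756 0.202     ]
```

View pics/a45.png

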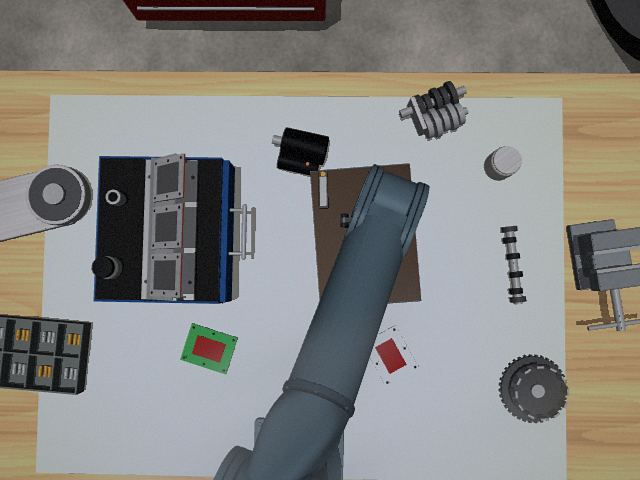

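```bash
python3 -c "
from station import *
print(job_done())"
```

```text
the job is handed in; nothing more can be done
None
```

The job is handed in at about 81 s, with no verdict reported back. The weight and stone are in the drawer and it is shut. All three covers lean on the rack with the lapped face up.

- **Drawer:** I pulled it open about 110 mm by the handle, to near its stop. After the weight and stone went in, I pushed it shut until the handle stopped moving and the push force climbed to 18 N. The camera puts the handle bar at y ≈ 0.128 m; I expected about 0.127 m when shut.
- **Covers:** The tool could only point straight down. I pushed each cover over the granite plate's free edge until it tipped. It came to rest leaning steeply on the edge, lower end on the bench, with the stone lying just beyond as a stop. I then gripped its raised end upright and lowered it onto the rack. No cover fell flat to the bench.
- **Last camera check:**
  - The covers' top-edge centres are at x ≈ 0.456, 0.560 and 0.666 m, about 105 mm apart and at most about 105 mm from the rack's middle.
  - Their top edges are at y ≈ 0.239 m, matching the seated pose.
  - The jar and socket are where they started; the feeler set, starter and camshaft look unmoved in the picture.
- **Small disagreements:**
  - The far cover (A) may be turned 2 to 4 degrees within the panel's plane. Its lower-edge corners read about 6 mm apart in y, where they should be level.
  - The camera puts the handle 2 to 3 mm short of where the arm stopped, within the 10 mm allowed.
- **Not checked:** With the drawer shut, I could not see the weight and stone in a final picture.

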